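# Tighten the water filter's lid with its ratchet spanner

### The arm

A 7-joint arm with a two-finger parallel gripper is mounted at the origin on the work surface; the furniture and walls round the work are solid. World frame = base frame: x ahead of the robot, y to its left, z up, the work surface at z = 0. Lengths are in m, angles in rad, forces in N, time in s.
With the tool pointing down it reaches from about 0.425 to 0.975 m from the base axis. Payload 16.7 kg.
Tool frame: the origin (TCP) lies midway between the tips of the shut fingers; the grasp point (between the pads) lies 19 mm behind it (env.grasp_offset is the distance from the TCP to the grasp point, in m); z points along the fingers, y is the line along which they close (so a half turn about z gives the same grasp; the last joint's range is limited). The gripper opens to 85 mm and grips with 20 to 120 N. Pads are 22 mm wide; open, the fingers measure 114 mm over their backs; the gripper's body (76 mm by 85 mm) begins 54 mm behind the grasp point. The pads swing forward as they close: fully open they stand 13 mm farther back than shut.
Start: joints at [-1.31, 0.426, 0.074, 1.606, -0.034, 1.111, -0.067], TCP at [0.269, 0.619, 0.194] pointing down, gripper open.
Joint ranges: [-2.85, 2.85], [-0.5, 2.14], [-1.23, 1.37], [0.21, 2.46], [-1.02, 4.16], [0.16, 2.05], [-2.73, 2.73]. Speed limits (rad/s): [1.89, 1.89, 2.39, 2.39, 3.01, 3.01, 3.01].

### API

Orientations are given as a rotation vector (axis times angle).
In Python, from bench import readout, vision, workorder, env gives the robot as it stands.
- The arm moves only by the tool arm_command, never from a script. Its argument "commands" is a list that holds one entry, the list of rows, each a list of 6 numbers: the shift along the tool's x, y, z each as a share of 60 mm, from -1 to 1, then the turn, a rotation vector about the tool's x, y, z each as a share of 2 pi rad, from -1 to 1. In form: [[[dx, dy, dz, wx, wy, wz], ...]]. A call has exactly 10 rows; each row shifts and turns the commanded pose from where the row before left it, along the tool's axes as they then stand; what a row does not reach is not made up. A row lasts 1/8 s, in which the tool goes at most 62.5 mm and 10.7 degrees, less where a joint would pass 70% of its speed; a pose out of reach is approached as far as the arm can. A call with a number of a shift or a turn outside -1 to 1 is refused whole. A call with a gripper value outside its range is refused whole. "grip" is the opening, from -1 (shut) to 1 (fully open), set as the call begins (left out, the last holds). The fingers move at their own pace and stop on an object; "newtons" is the grip in N (left out, the last holds). Time passes only in rows, so rows that do not move let the fingers close, or fill a call up. It gives the time, the measured TCP pose, the force, the opening and the grip force at its end, in the units of the state.
- readout.state(): the state, without advancing time (a new reading comes with each control period).
- vision.capture(name): name is "scene" or "side" or "wrist"; returns a dict with "pixels" (480x640x3 uint8, blue, green, red), "vfov" (degrees; the focal length in pixels is half the picture's height over the tangent of half this angle, whatever the lens; pixels are square), "cx", "cy" (the principal point, pixels), "R" (3x3) and "t" (3): a world point X has camera coordinates R X + t; the wrist camera has in their place "tool_from_camera" (4x4, takes a point from camera to tool coordinates, whose origin is the TCP and whose axes are the flange's). Camera axes: x right, y down, z forward; pixel columns grow to the right and rows downward; lengths in m; the calibration is good to about 2 mm. A picture is of the moment at which its call begins: read the wrist's pose just before it. There is no depth.
- workorder.sign_off(): hands the job in; it is judged then, once.
The state is a dict: "clock": time; "joint_pos": joint angles; "joint_vel": joint speeds; "effort": joint torques, N m; "ee_pos": TCP position; "ee_rot": TCP orientation; "ft_force": force on the tool from outside, world axes, zero at the start; "wrist_torque": the same for the moment, N m; "gripper_width": finger opening in m; "grasp_force": force on a finger pad.
Only numpy, scipy, OpenCV 4.12 (cv2) and the standard library are available. Lean on these libraries where they do the work, as an engineer would, in place of code of your own. Each camera call takes 0.05 s, during which the arm holds its last target. There are 200 camera calls.

### The job

Tighten the lid of the counter-top water filter with its ratchet spanner. Draw the spanner out of its dock, put it down flat and let go, take it again by the handle, fit its ring over the vent stem down onto the lid's toothed wheel, and swing it back and forth between the two pipes, keeping it on the wheel from the first stroke to the last, until the lid has turned clockwise to its stop; then lift it off and lay it gently down wholly on the chopping board. Turn the lid with the spanner alone, keep the fingers off the filter, and leave the mug, the honey jar and the soap pump where they stand.

Things in the scene. Friction and masses are not known exactly. Their poses are not given: they have to be found in the camera images.
- filter: Fixed counter-top water filter: white base 120 dia, bowl 106 dia, 70 high. Origin: centre of its underside; z up; -x looks out between its two upright pipes (16 dia, caps 21 dia, tops 128 high, 75 from the centre, 58 deg either side of -x). The seated spanner's handle can swing about 44 deg either side of the filter's -x before it meets a pipe.
- filter_seat (a point): Point on the filter's axis, 77 above its underside, at the top of the flat lid (94 dia): the seated spanner's underside rests here. From here rises the lid's steel wheel, 40 dia over 20 saw teeth (18 deg apart, 3.5 deep, 14 high), then a cone up to 28, and a 10 dia vent stem (13 dia ball) whose top is 90 above this point. Axes as the filter's.
- filter_lid (a joint): Turn of the lid (with wheel and stem) about the vertical, rad, growing clockwise seen from above; starts at 0 to 0.4, solid stop at 2.2, where the lid's edge tab meets the lug on the bowl's rim. Turns against a steady 0.3 N m and stays where left.
- spanner: Loose steel ratchet spanner, 0.2 kg, 20 thick. Origin: ring's centre, on its underside; handle along -x; z up (this side stays up). Head 60 long, 54 wide over two flats facing +y and -y, bore 46 dia, tapering neck to x=-46, then a 16 to 18 wide handle. On the wheel, at any angle, it drives the lid when swung clockwise (from above) and slips, clicking every 18 deg, when swung back.
- spanner_pawl_tip (a point): Tip of the spanner's spring pawl (2 N), 14 behind the ring's axis: it pokes 9 into the bore from the neck and yields. The ring goes on and off the wheel straight down and up at any angle; bore clearance round the wheel 3, the cone guides it. Drag when slipping back under 0.1 N m.
- spanner_grip (a point): Centre of the spanner's black grip (x=-86 to -150, 18 wide): 122 behind the ring's axis, 10 above the underside. Axes as the spanner's.
- spanner_end (a point): Rear end of the spanner's handle, 150 behind the ring's axis, 10 above the underside.
- holder: Fixed grey tool dock: foot 150 x 80, on it a roofed sleeve 37 wide, open only at its -x end. Origin: under its centre. Sleeve inside 25 wide, floor 40 high, roof from 65 to 70 high, mouth at x=-55, rear wall at x=75. The spanner's handle lies in it at the start, ring's axis 30 before the mouth, so only the head shows; draw it 125 along the dock's -x to free it.
- board: Fixed grey chopping board 170 (its x) x 260 (its y) x 14 high, lying flat. Origin: centre of its underside.
- mug: White mug, 97 high, 78 dia, 116 with its handle. Bystander. Origin at its underside.
- jar_honey: Honey jar, 65 dia, 100 high, behind the filter; it and the soap pump may have changed places. Bystander. Origin under its centre.
- soap_pump: Blue pump bottle, 64 x 49 x 160 high, behind the filter. Bystander. Origin at its underside.

How it is judged:
On the way, in this order (a step that is already met when the one before it is completed fails the run):
1. the spanner is out of the dock, lies flat on the board or worktop and is let go (height (world z) of spanner below 0.025 m and angle between spanner's own z axis and vertical below 0.1 rad and contact force between the fingers and spanner below 0.2 N and linear speed of spanner below 0.02 m/s and angular speed of spanner below 0.2 rad/s), for 0.2 s.
2. the spanner sits on the lid's wheel, the lid not yet turned far (horizontal distance between spanner and filter_seat below 0.006 m and z of spanner in the frame of filter_seat below 0.008 m and angle between spanner's own z axis and vertical below 0.15 rad and value of joint filter_lid below 0.6 rad), for 0.1 s.
3. the lid is more than half way, spanner on the wheel (horizontal distance between spanner and filter_seat below 0.006 m and z of spanner in the frame of filter_seat below 0.008 m and angle between spanner's own z axis and vertical below 0.15 rad and value of joint filter_lid above 1.3 rad), for 0.05 s.
4. the lid is at its stop, spanner on the wheel (horizontal distance between spanner and filter_seat below 0.006 m and z of spanner in the frame of filter_seat below 0.008 m and angle between spanner's own z axis and vertical below 0.15 rad and value of joint filter_lid above 2.1 rad), for 0.05 s.
At the end, for the whole second after the job is handed in: The lid stands within 0.1 rad of its stop (joint above 2.1 of 2.2) and the spanner lies released, flat (within 0.1 rad) and at rest on the chopping board, its ring's centre and its handle's end both over the board (value of joint filter_lid above 2.1 rad and contact force between the fingers and spanner below 0.2 N and x of spanner in the frame of board between -0.085 and 0.085 m and y of spanner in the frame of board between -0.13 and 0.13 m and x of spanner_end in the frame of board between -0.085 and 0.085 m and y of spanner_end in the frame of board between -0.13 and 0.13 m and z of spanner in the frame of board between 0.01 and 0.019 m and angle between spanner's own z axis and vertical below 0.1 rad and linear speed of spanner below 0.02 m/s and angular speed of spanner below 0.2 rad/s); the robot touches nothing.
It fails at once if the spanner leaves the wheel (ring more than 12 mm from its seat) while the lid is part-turned (0.6 to 2.05 rad) (value of joint filter_lid between 0.6 and 2.05 rad and distance between spanner and filter_seat above 0.012 m).
It fails at once if the fingers press on the filter or its lid with more than 4 N (contact force between the fingers and filter above 4 N).
It fails at once if the spanner is dropped or thrown down (faster than 0.6 m/s while its underside is below 30 mm) (linear speed of spanner above 0.6 m/s and height (world z) of spanner below 0.03 m).
It fails at once if the mug, honey jar or soap pump is moved more than 25 mm (distance of any of mug, jar_honey, soap_pump from where it was at the start of the episode above 0.025 m).
It also fails if it takes over 72 s, if anything falls off the work surface, if the arm or the gripper's body presses on something with over 40 N, if the wrist force passes 120 N, or if a joint passes its speed limit or range.

## Working session

There is one attempt and no reset: what is moved stays moved. The work goes in short steps, Python scripts to look and compute and a tool call to move; the robot and the scene stay as the last step left them, time stands still between calls to the robot, and variables do not carry over. Pictures are saved under pics/ and viewed, at most 10 in all, crops included, and the job is handed in when it is done.

Besides the shell and the picture viewer there is one more tool, called as name(argument=value, ...), one argument or row to a line, values as JSON. arm_command: Moves the arm, as the interface text tells. Its arguments: {"type":"object","properties":{"commands":{"type":"array","items":{"type":"array","items":{"type":"array","items":{"type":"number"}}}},"grip":{"type":"number"},"newtons":{"type":"number"}},"required":["commands"]}

```bash
mkdir -p pics; ls
cat > h.py <<'E'
import numpy as np, cv2
from scipy.spatial.transform import Rotation as Ro
from bench import readout, vision, workorder, env
def cap(n):
    s=readout.state(); c=vision.capture(n)
    im=np.asarray(c["pixels"]).astype(np.uint8); f=im.shape[0]/2/np.tan(np.radians(c["vfov"])/2)
    if n=="wrist":
        T=np.eye(4);T[:3,:3]=Ro.from_rotvec(s["ee_rot"]).as_matrix();T[:3,3]=s["ee_pos"]
        M=np.linalg.inv(T@np.array(c["tool_from_camera"])); R,t=M[:3,:3],M[:3,3]
    else: R,t=np.array(c["R"]),np.array(c["t"])
    return im,(f,c["cx"],c["cy"],R,t)
def ray(k,u,v):
    f,cx,cy,R,t=k; d=R.T@np.array([(u-cx)/f,(v-cy)/f,1]); return -R.T@t,d/np.linalg.norm(d)
def onz(k,u,v,z):
    o,d=ray(k,u,v); return o+d*(z-o[2])/d[2]
def tri(a,b):
    (o1,d1),(o2,d2)=a,b; A=np.stack([d1,-d2],1); s=np.linalg.lstsq(A,o2-o1,rcond=None)[0]
    p,q=o1+s[0]*d1,o2+s[1]*d2; return (p+q)/2,np.linalg.norm(p-q)
def proj(k,X):
    f,cx,cy,R,t=k; c=R@np.asarray(X)+t; return np.array([f*c[0]/c[2]+cx,f*c[1]/c[2]+cy])
E
python3 - <<'E'
from h import *
import pickle
D={}
for n in("scene","side","wrist"):
    im,k=cap(n);D[n]=(im,k);cv2.imwrite(f"pics/{n}0.png",im);print(n,k[0],k[1:3],-k[3].T@k[4],k[3][2])
pickle.dump(D,open("d0.pkl","wb"))
s=readout.state();print({a:np.round(b,3) for a,b in s.items()},env.grasp_offset)
print(Ro.from_rotvec(s["ee_rot"]).as_matrix().round(3))
E
```

```text
pics
scene 528.4779578154013 (314.2304614614161, 233.26428905026276) [-0.07640299 -0.67850453  0.93514692] [ 0.48255949  0.60231053 -0.63589179]
side 615.8448497433217 (326.53337165790754, 248.37631665270536) [ 0.05130743 -0.83802642  0.99066997] [ 0.36483825  0.6679133  -0.64867934]
wrist 389.89059226772144 (313.2260782794567, 240.31339043143265) [0.20670144 0.64759579 0.37286345] [ 0.24556167 -0.10892569 -0.96324174]
{'clock': np.float64(0.15), 'joint_pos': array([-1.31 ,  0.427,  0.074,  1.606, -0.034,  1.111, -0.067]), 'joint_vel': array([-0.001, -0.002, -0.001, -0.001, -0.   ,  0.   , -0.001]), 'effort': array([ 4.0000e-03, -9.5032e+01,  3.7630e+00, -4.6376e+01,  1.9000e-02,
        8.0000e-03, -0.0000e+00]), 'ee_pos': array([0.269, 0.619, 0.193]), 'ee_rot': array([-6.390e-01, -3.076e+00,  2.000e-03]), 'ft_force': array([ 0.789,  0.365, -0.487]), 'wrist_torque': array([ 0.021, -0.018,  0.034]), 'grasp_force': np.float64(0.0), 'gripper_width': np.float64(0.085)} 0.0187
[[-0.917  0.398 -0.   ]
 [ 0.398  0.917 -0.001]
 [-0.    -0.001 -1.   ]]
```

View pics/scene0.png

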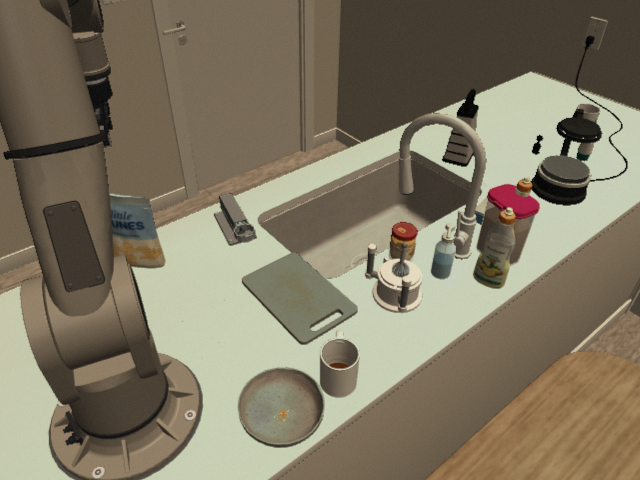

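View pics/side0.png

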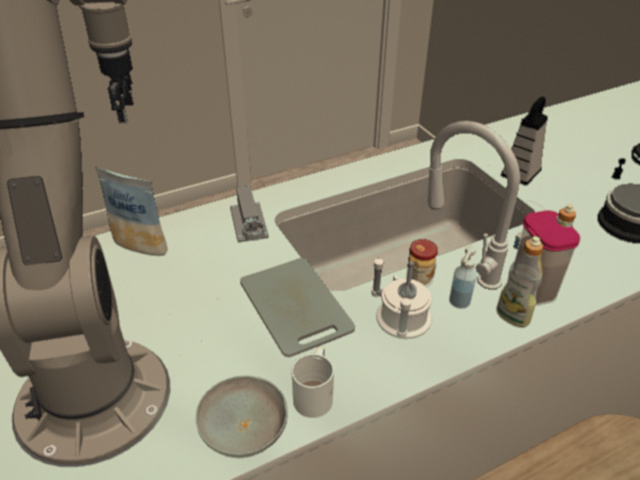

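The scene view shows the dock at (237,222), board at (300,297), filter at (400,285), mug at (340,365), honey jar at (404,240) and soap at (443,255). The side view agrees: dock at (250,222), filter at (405,305). Next I'll enlarge the dock and filter.

Run:
```python
from h import *
import pickle
D=pickle.load(open("d0.pkl","rb"))
def cr(n,x,y,w,h): return cv2.resize(D[n][0][y:y+h,x:x+w],(400,300),interpolation=cv2.INTER_CUBIC)
m=np.vstack([np.hstack([cr("scene",200,185,80,60),cr("side",215,180,80,60)]),np.hstack([cr("scene",350,220,120,90),cr("side",350,245,120,90)])])
cv2.imwrite("pics/m1.png",m)
for n,pts in {"scene":[(237,222),(400,297),(300,297),(340,385)],"side":[(250,235),(405,318),(297,305),(313,405)]}.items():
    for p in pts: print(n,p,onz(D[n][1],*p,0).round(3))
```

```text
scene (237, 222) [0.491 0.383 0.   ]
scene (400, 297) [ 0.646 -0.112  0.   ]
scene (300, 297) [0.455 0.038 0.   ]
scene (340, 385) [ 0.369 -0.211 -0.   ]
side (250, 235) [0.46  0.317 0.   ]
side (405, 318) [ 0.651 -0.105  0.   ]
side (297, 305) [0.458 0.04  0.   ]
side (313, 405) [ 0.369 -0.213  0.   ]
```

View pics/m1.png

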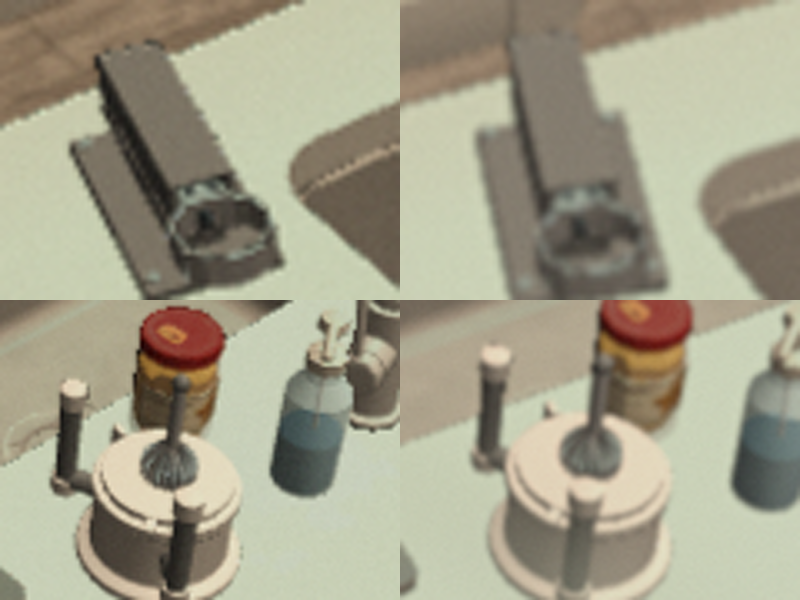

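View pics/wrist0.png

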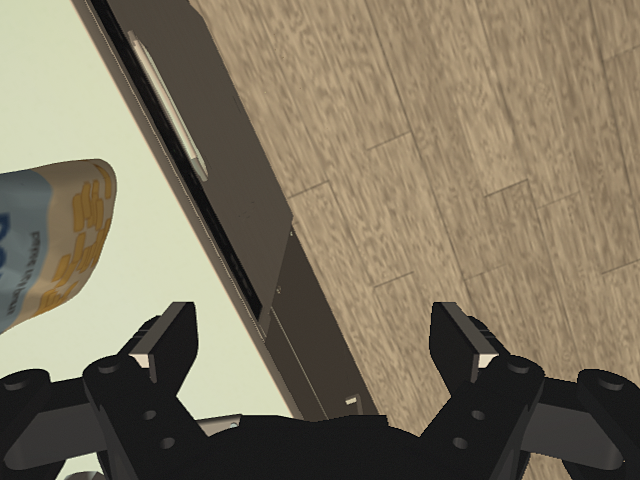

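The crops show the ring at scene (243.6,231.4) and side (253,228). Stem top is at scene (404,245) and side (410,262). The pipe caps are at scene (372,246), (407,279) and side (378,261), (406,302). The wrist view shows only worktop and floor.

Run:
```python
from h import *
import pickle
D=pickle.load(open("d0.pkl","rb"))
S,I=D["scene"][1],D["side"][1]
P={}
for n,a,b in [("ring",(243.6,231.4),(253,228)),("stem",(404.3,244.9),(410,262.4)),("capL",(372.5,246.1),(378.5,260.6)),("capR",(407,279.1),(406.4,302)),
 ("roofFrontR",(246.6,220.6),(215+218/5,180+182/5)),("roofBackR",(200+160/5,185+45/5),(215+178/5,180+38/5)),("roofBackL",(200+98/5,185+58/5),(215+112/5,180+38/5)),("footfrontL",(229,243),(235,237.5))]:
    P[n]=tri(ray(S,*a),ray(I,*b)); print(n,P[n][0].round(4),round(P[n][1],4))
for r,t in[("scene",S),("side",I)]:
    im=D[r][0]; 
# board corners by mask
for n in("scene","side"):
    im,k=D[n]; hsv=cv2.cvtColor(im,cv2.COLOR_BGR2HSV)
    u,v=[int(x) for x in proj(k,[.455,.04,.014])]
    m=(np.abs(cv2.GaussianBlur(im,(5,5),0).astype(int)-np.median(im[v-5:v+5,u-5:u+5].reshape(-1,3),0)).max(2)<28).astype(np.uint8)
    nl,lab=cv2.connectedComponents(m); c,_=cv2.findContours((lab==lab[v,u]).astype(np.uint8),0,2)
    c=max(c,key=cv2.contourArea); pts=np.array([onz(k,*p[0],.014)[:2] for p in c],np.float32)
    r=cv2.minAreaRect(pts); print(n,r)
```

```text
ring [0.4636 0.2998 0.0334] 0.0008
stem [ 0.649  -0.0986  0.1578] 0.0025
capL [ 0.6192 -0.0298  0.1219] 0.0004
capR [ 0.6104 -0.1515  0.1117] 0.0011
roofFrontR [0.4899 0.3244 0.043 ] 0.0018
roofBackR [0.5202 0.4481 0.0473] 0.0023
roofBackL [0.4907 0.4699 0.041 ] 0.0012
footfrontL [0.4114 0.2902 0.0278] 0.0032
scene ((1.082531452178955, 1.0950629711151123), (2.7489829063415527, 1.4701347351074219), 65.7413558959961)
side ((1.0700864791870117, 0.8385358452796936), (2.4411771297454834, 2.0922017097473145), 76.4982681274414)
```

```bash
cat >> h.py <<'E'
def plan(target,yaw_y,n=10,xy=None):
    """rows from current measured pose to target TCP, tool pointing down, tool y at world angle yaw_y deg (mod 360, nearest)"""
    s=readout.state(); p=np.array(s["ee_pos"]); R=Ro.from_rotvec(s["ee_rot"])
    a=np.degrees(np.arctan2(*R.as_matrix()[1::-1,1])); d=(yaw_y-a+180)%360-180
    # desired down orientation
    def Rd(y): y=np.radians(y); Y=np.array([np.cos(y),np.sin(y),0]);Z=np.array([0,0,-1.]);return Ro.from_matrix(np.stack([np.cross(Y,Z),Y,Z],1))
    R0=R; rows=[]
    for i in range(1,n+1):
        q=p+(np.array(target)-p)/(n-i+1); R1=Rd(a+d*i/n)
        tr=R0.inv().apply(q-p)/.06; w=(R0.inv()*R1).as_rotvec()/(2*np.pi)
        rows.append([round(float(x),3) for x in tr]+[round(float(x),4) for x in w])
        p,R0=q,R1
    print("from yaw %.1f turn %.1f"%(a,d)); print(rows)
E
python3 - <<'E'
from h import *
import pickle
D=pickle.load(open("d0.pkl","rb"));S,I=D["scene"][1],D["side"][1]
print("bag",onz(S,125,262,0),onz(S,163,265,0),tri(ray(S,112,195),ray(I,100,170)),tri(ray(S,155,198),ray(I,155,185)))
for z in(.128,):
    for n,k,a,b in(("S",S,(372.5,246.1),(407,279.1)),("I",I,(378.5,260.6),(406.4,302))): print(n,onz(k,*a,z).round(4),onz(k,*b,z).round(4))
print(onz(S,404.3,244.9,.167),onz(I,410,262.4,.167))
plan([.475,.33,.26],-14.5)
E
```

```text
bag [0.17246288 0.41932066 0.        ] [ 2.44956725e-01  3.47786773e-01 -1.11022302e-16] (array([0.14061396, 0.21873998, 0.34370209]), np.float64(0.00729969639981501)) (array([0.25288619, 0.31545798, 0.22361477]), np.float64(0.006789440792275308))
S [ 0.6138 -0.0349  0.128 ] [ 0.5973 -0.1614  0.128 ]
I [ 0.6154 -0.0352  0.128 ] [ 0.5996 -0.1648  0.128 ]
[ 0.63909921 -0.10681898  0.167     ] [ 0.64349107 -0.10529785  0.167     ]
from yaw 66.5 turn -81.0
[[-0.507, -0.305, -0.111, -0.0002, 0.0, 0.0225], [-0.545, -0.23, -0.111, 0.0, 0.0, 0.0225], [-0.572, -0.151, -0.111, 0.0, 0.0, 0.0225], [-0.587, -0.069, -0.111, 0.0, 0.0, 0.0225], [-0.591, 0.015, -0.111, 0.0, 0.0, 0.0225], [-0.583, 0.098, -0.111, 0.0, 0.0, 0.0225], [-0.564, 0.179, -0.111, 0.0, 0.0, 0.0225], [-0.533, 0.257, -0.111, 0.0, 0.0, 0.0225], [-0.491, 0.329, -0.111, 0.0, 0.0, 0.0225], [-0.44, 0.395, -0.111, 0.0, 0.0, 0.0225]]
```

arm_command(
  commands=[
    [[-0.507, -0.305, -0.111, 0, 0, 0.0225], [-0.545, -0.23, -0.111, 0, 0, 0.0225], [-0.572, -0.151, -0.111, 0, 0, 0.0225], [-0.587, -0.069, -0.111, 0, 0, 0.0225], [-0.591, 0.015, -0.111, 0, 0, 0.0225], [-0.583, 0.098, -0.111, 0, 0, 0.0225], [-0.564, 0.179, -0.111, 0, 0, 0.0225], [-0.533, 0.257, -0.111, 0, 0, 0.0225], [-0.491, 0.329, -0.111, 0, 0, 0.0225], [-0.44, 0.395, -0.111, 0, 0, 0.0225]],
  ],
  grip=1,
  newtons=60,
)

```text
clock: 1.4
ee_pos: [0.4756, 0.3292, 0.2604]
ee_rot: [-2.488, -1.918, 0.0]
ft_force: [0.0, 0.1, 0.3]
gripper_width: 0.0855
grasp_force: 0.0
```

Run:
```python
from h import *
import pickle
im,k=cap("wrist");pickle.dump((im,k),open("w1.pkl","wb"));cv2.imwrite("pics/w1.png",im)
s=readout.state();print(s["clock"],s["ee_pos"],s["joint_pos"].round(2) if hasattr(s["joint_pos"],'round') else s["joint_pos"],proj(k,[.4636,.2998,.06]))
```

```text
1.45 [0.47883869 0.32490712 0.26154272] [-1.1   0.22  0.47  1.77 -0.11  1.18 -0.87] [309.47459192 235.30251456]
```

View pics/w1.png

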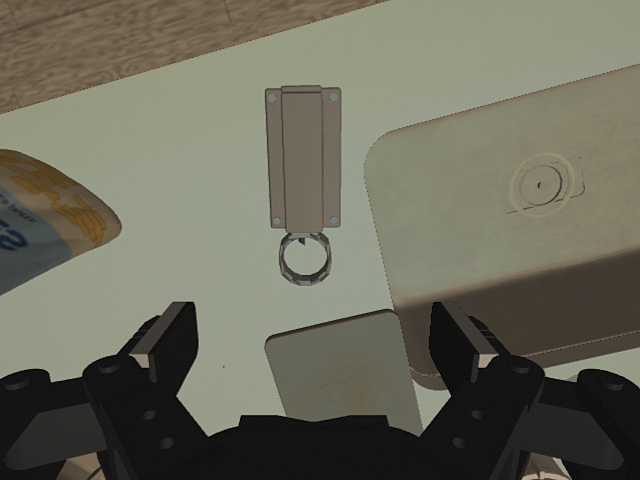

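The wrist view shows the ring at about (305,258), the sleeve roof running from (282–324, 232) to (282–321, 88), and the board's corners at (266,347) and (393,312).

Run:
```python
from h import *
import pickle
im,k=pickle.load(open("w1.pkl","rb"))
D=pickle.load(open("d0.pkl","rb"));S,I=D["scene"][1],D["side"][1]
print("ring top",onz(k,305,258,.06).round(4)); 
print("tri",tri(ray(k,305,258),ray(S,243.6,231.4)),tri(ray(k,305,258),ray(I,253,228)))
print("width",np.linalg.norm(onz(k,279,257,.055)-onz(k,331,257,.055)))
a=(onz(k,282,232,.07)+onz(k,324,232,.07))/2;b=(onz(k,282,88,.07)+onz(k,321,88,.07))/2
d=a-b;print("roof",a.round(4),b.round(4),np.linalg.norm(d),np.degrees(np.arctan2(d[1],d[0])), "w",np.linalg.norm(onz(k,282,232,.07)-onz(k,324,232,.07)))
u=-d/np.linalg.norm(d);print("ring from roof: ",(a-.03*u).round(4))
fl=[onz(k,*p,.01) for p in((265,88),(341,88),(266,228),(341,227))];print(np.round(fl,4))
plan([.462,.302,.16],np.degrees(np.arctan2(u[1],u[0]))-90)
```

```text
ring top [0.453  0.2777 0.06  ]
tri (array([0.45157512, 0.27628478, 0.05420932]), np.float64(0.0017308500372211924)) (array([0.45354495, 0.27557769, 0.05457072]), np.float64(0.0024735092801310304))
width 0.053999498142260495
roof [0.4591 0.3072 0.07  ] [0.4924 0.4351 0.07  ] 0.13212727979486277 -104.60717103467287 w 0.0411690108861984
ring from roof:  [0.4515 0.2782 0.07  ]
[[0.4558 0.4509 0.01  ]
 [0.5317 0.4309 0.01  ]
 [0.4142 0.308  0.01  ]
 [0.4968 0.2874 0.01  ]]
from yaw -15.5 turn 0.9
[[-0.044, -0.017, 0.169, 0.0003, 0.0, -0.0002], [-0.044, -0.017, 0.169, 0.0, 0.0, -0.0002], [-0.044, -0.017, 0.169, 0.0, 0.0, -0.0002], [-0.044, -0.017, 0.169, 0.0, 0.0, -0.0002], [-0.044, -0.017, 0.169, 0.0, 0.0, -0.0002], [-0.044, -0.017, 0.169, 0.0, 0.0, -0.0002], [-0.044, -0.017, 0.169, 0.0, 0.0, -0.0002], [-0.044, -0.017, 0.169, 0.0, 0.0, -0.0002], [-0.044, -0.017, 0.169, 0.0, 0.0, -0.0002], [-0.044, -0.017, 0.169, 0.0, 0.0, -0.0002]]
```

```bash
cat >> h.py <<'E'
def down(y): y=np.radians(y); Y=np.array([np.cos(y),np.sin(y),0]);Z=np.array([0,0,-1.]);return Ro.from_matrix(np.stack([np.cross(Y,Z),Y,Z],1))
def path(segs,start=None):
    """segs: (target xyz, yaw, rows); start (p,yaw) or current pose"""
    s=readout.state(); p=np.array(s["ee_pos"]); R=Ro.from_rotvec(s["ee_rot"])
    if start: p,R=np.array(start[0],float),down(start[1])
    a=np.degrees(np.arctan2(*R.as_matrix()[1::-1,1])); out=[]
    for T,y,n in segs:
        d=(y-a+180)%360-180
        for i in range(1,n+1):
            q=p+(np.array(T)-p)/(n-i+1); R1=down(a+d*i/n)
            r=np.r_[R.inv().apply(q-p)/.06,(R.inv()*R1).as_rotvec()/(2*np.pi)]
            out.append([round(float(x),4) for x in r]); p,R=q,R1
        a=y
    for i in range(0,len(out),10): print(str(out[i:i+10]).replace("-0.0,","0,").replace("0.0,","0,"))
E
python3 - <<'E'
from h import *
import pickle
D=pickle.load(open("d0.pkl","rb"));im,k=pickle.load(open("w1.pkl","rb"))
path([([.4523,.2778,.16],-14.6,4),([.4523,.2778,.039],-14.6,5),([.4523,.2778,.039],-14.6,1)])
print("wrist corners",onz(k,266,343,.014),onz(k,396,309,.014))
for n in("scene","side"):
    im,k=D[n]; u,v=[int(x) for x in proj(k,[.45,.04,.014])]
    f=cv2.GaussianBlur(im,(3,3),0); m=np.zeros((482,642),np.uint8)
    cv2.floodFill(f,m,(u,v),255,(6,)*3,(6,)*3,4|cv2.FLOODFILL_MASK_ONLY|(1<<8))
    c,_=cv2.findContours(m[1:-1,1:-1],0,2); c=max(c,key=cv2.contourArea)
    pts=np.array([onz(k,*p[0],.014)[:2] for p in c],np.float32); print(n,cv2.minAreaRect(pts),cv2.boxPoints(cv2.minAreaRect(pts)).round(3).tolist())
E
```

```text
[[-0.2187, -0.0549, 0.423, 0.0003, 0, -0.0006], [-0.2185, -0.055, 0.4231, 0, 0, -0.0006], [-0.2182, -0.0559, 0.4231, 0, 0, -0.0006], [-0.218, -0.0567, 0.4231, 0, 0, -0.0006], [0, 0, 0.4033, 0, 0, 0.0], [0, 0, 0.4033, 0, 0, 0.0], [0, 0, 0.4033, 0, 0, 0.0], [0, 0, 0.4033, 0, 0, 0.0], [0, 0, 0.4033, 0, 0, 0.0], [0, 0, 0, 0, 0, 0.0]]
wrist corners [0.37330821 0.16970659 0.014     ] [0.53645176 0.17377135 0.014     ]
scene ((0.4615572988986969, 0.04137994349002838), (0.25464579463005066, 0.184255450963974), 89.24989318847656) [[0.36800000071525574, -0.08500000089406967], [0.5519999861717224, -0.08699999749660492], [0.5550000071525574, 0.16699999570846558], [0.3709999918937683, 0.17000000178813934]]
side ((0.9106572270393372, 0.6710046529769897), (2.374150037765503, 2.965817928314209), 63.99144744873047) [[-0.9430000185966492, 0.2540000081062317], [1.7230000495910645, -1.0460000038146973], [2.7639999389648438, 1.0880000591278076], [0.09799999743700027, 2.388000011444092]]
```

arm_command(
  commands=[
    [[-0.2187, -0.055, 0.423, 0, 0, -0.0006], [-0.2185, -0.055, 0.423, 0, 0, -0.0006], [-0.2182, -0.056, 0.423, 0, 0, -0.0006], [-0.218, -0.0567, 0.423, 0, 0, -0.0006], [0, 0, 0.4033, 0, 0, 0], [0, 0, 0.4033, 0, 0, 0], [0, 0, 0.4033, 0, 0, 0], [0, 0, 0.4033, 0, 0, 0], [0, 0, 0.4033, 0, 0, 0], [0, 0, 0, 0, 0, 0]],
  ],
  grip=1,
)

```text
clock: 2.7
ee_pos: [0.4484, 0.2821, 0.0365]
ee_rot: [2.468, 1.943, -0.005]
ft_force: [-0.3, -0.3, 0.4]
gripper_width: 0.0855
grasp_force: 0.0
```

Run:
```python
from h import *
s=readout.state();print(s["ee_pos"],s["ft_force"])
a=Ro.from_rotvec(s["ee_rot"]).as_matrix();print(np.degrees(np.arctan2(a[1,1],a[0,1])))
im,k=cap("wrist");cv2.imwrite("pics/w2.png",im)
s=readout.state();print(s["ee_pos"])
```

```text
[0.44837436 0.28206042 0.03650596] [-0.25779011 -0.29551348  0.40079472]
-13.594175945978682
[0.44907706 0.28241353 0.0375962 ]
```

View pics/w2.png

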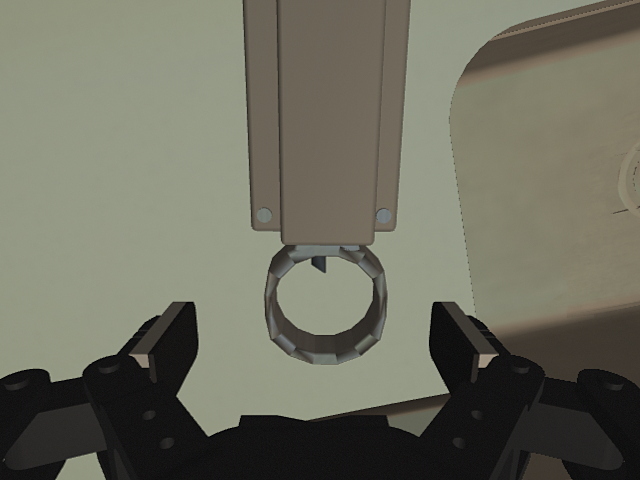

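The fingers straddle the head, with the ring centred at about (326,303). I'll check that position and correct.

Run:
```python
from h import *
import pickle
im,k=cap("wrist"); s=readout.state();print(s["clock"],s["ee_pos"])
p1=onz(k,326,303,.06);print(p1.round(4))
_,k1=pickle.load(open("w1.pkl","rb"));print(tri(ray(k,326,303),ray(k1,305,258)))
a=onz(k,280,242,.07);b=onz(k,375,243,.07);c=onz(k,276,0,.07);d=onz(k,385,0,.07)
m,n=(a+b)/2,(c+d)/2;print(m.round(4),n.round(4),np.degrees(np.arctan2((n-m)[1],(n-m)[0])),np.linalg.norm(a-b))
u=(n-m)/np.linalg.norm(n-m);print("ring from roof",m-.03*u)
```

```text
2.8 [0.44954227 0.28278639 0.03826149]
[0.4536 0.2783 0.06  ]
(array([0.45306867, 0.27700757, 0.05749219]), np.float64(0.0007694141677576756))
[0.4608 0.3079 0.07  ] [0.4809 0.3899 0.07  ] 76.24641826670857 0.03734437151860962
ring from roof [0.45371423 0.27875984 0.07      ]
```

Run:
```python
from h import *
r=np.array([.4535,.278,.039]);u=np.array([np.cos(np.radians(75.7)),np.sin(np.radians(75.7)),0])
path([(r,-14.3,2),(r,-14.3,3),(r-.14*u,-14.3,5)])
```

```text
[[-0.031, 0.0414, -0.0061, 0, 0, 0.0009], [-0.0308, 0.0416, -0.0062, 0, 0, 0.0009], [0, 0, 0, 0, 0, 0.0], [0, 0, 0, 0, 0, 0.0], [0, 0, 0, 0, 0, 0.0], [-0.4667, 0, 0, 0, 0, 0.0], [-0.4667, 0, 0, 0, 0, 0.0], [-0.4667, 0, 0, 0, 0, 0.0], [-0.4667, 0, 0, 0, 0, 0.0], [-0.4667, 0, 0, 0, 0, 0.0]]
```

arm_command(
  commands=[
    [[-0.031, 0.0415, -0.006, 0, 0, 0.001], [-0.031, 0.0415, -0.006, 0, 0, 0.001], [0, 0, 0, 0, 0, 0], [0, 0, 0, 0, 0, 0], [0, 0, 0, 0, 0, 0], [0, 0, 0, 0, 0, 0], [-0.4, 0, 0, 0, 0, 0], [-0.4, 0, 0, 0, 0, 0], [-0.4, 0, 0, 0, 0, 0], [-0.4, 0, 0, 0, 0, 0]],
  ],
  grip=-1,
  newtons=50,
)

```text
clock: 4.05
ee_pos: [0.4291, 0.1831, 0.0386]
ee_rot: [-2.482, -1.926, -0.0]
ft_force: [0.2, -0.5, 0.7]
gripper_width: -0.0
grasp_force: 0.0
```

Run:
```python
from h import *
s=readout.state();print(s["clock"],s["ee_pos"],s["ft_force"],s["gripper_width"],s["grasp_force"])
r=np.array([.4535,.278,.039]);u=np.array([np.cos(np.radians(75.7)),np.sin(np.radians(75.7)),0])
c=r-.096*u
path([(r-.175*u,-14.3,4),([.45,.06,.06],-4,4),([.45,.015,.045],-1,2)],(c,-14.3))
```

```text
4.05 [0.42908632 0.18309027 0.03860909] [ 0.2127072  -0.47848221  0.68393766] -9.86539521604312e-06 0.0
[[-0.3292, 0, 0, 0, 0, 0.0], [-0.3292, 0, 0, 0, 0, 0.0], [-0.3292, 0, 0, 0, 0, 0.0], [-0.3292, 0, 0, 0, 0, 0.0], [-0.1546, 0.2102, -0.0875, 0, 0, -0.0072], [-0.1639, 0.2031, -0.0875, 0, 0, -0.0072], [-0.1729, 0.1955, -0.0875, 0, 0, -0.0072], [-0.1815, 0.1875, -0.0875, 0, 0, -0.0072], [-0.3741, 0.0262, 0.125, 0, 0, -0.0042], [-0.3746, 0.0164, 0.125, 0, 0, -0.0042]]
```

The gripper is shut to 0 mm, so the grip missed. I'll look.

Run:
```python
from h import *
import pickle
im,k=cap("wrist");cv2.imwrite("pics/w3.png",im);pickle.dump((im,k),open("w3.pkl","wb"))
```

```text
(no output)
```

View pics/w3.png

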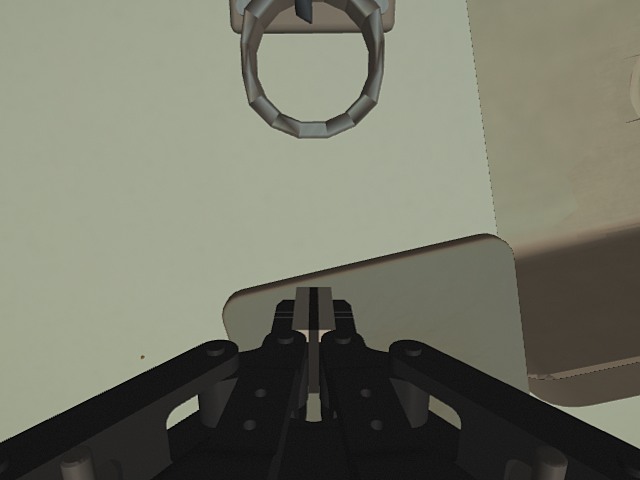

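The head is still at the dock, with the ring at about (312,62), and the fingers closed empty. I'll regrip lower.

Run:
```python
from h import *
import pickle
im,k=pickle.load(open("w3.pkl","rb"))
for z in(.05,.055,.06):print(onz(k,312,62,z).round(4),onz(k,242,62,z).round(4),onz(k,384,62,z).round(4))
_,k1=pickle.load(open("w1.pkl","rb"));print("mouth",onz(k,312,0,.06))
print(readout.state()["ee_pos"])
# pad tip depth in tool frame: tip seen at (314,290) shut, open (185,305)
for q in((314,290),):
    print(k[0])
```

```text
[0.4523 0.2764 0.05  ] [0.4253 0.2833 0.05  ] [0.48   0.2692 0.05  ]
[0.4521 0.2756 0.055 ] [0.426  0.2823 0.055 ] [0.479  0.2687 0.055 ]
[0.4519 0.2748 0.06  ] [0.4266 0.2814 0.06  ] [0.478  0.2681 0.06  ]
mouth [0.45706473 0.29472735 0.06      ]
[0.42810378 0.18007905 0.03846703]
389.89059226772144
```

Run:
```python
from h import *
c=[.4281,.1801,.0385];r=np.array([.4525,.2765,.027])
path([(c,-14.3,3),(r,-14.3,6),(r,-14.3,1)])
```

```text
[[0.0001, 0, -0.0002, -0.0001, 0.0002, -0.0002], [0.0001, 0, -0.0002, 0, 0, -0.0002], [0.0001, 0, -0.0002, 0, 0, -0.0002], [0.2762, -0.0005, 0.0319, 0, 0, -0.0], [0.2762, -0.0005, 0.0319, 0, 0, 0.0], [0.2762, -0.0005, 0.0319, 0, 0, 0.0], [0.2762, -0.0005, 0.0319, 0, 0, 0.0], [0.2762, -0.0005, 0.0319, 0, 0, 0.0], [0.2762, -0.0005, 0.0319, 0, 0, 0.0], [0, 0, 0, 0, 0, 0.0]]
```

arm_command(
  commands=[
    [[0, 0, 0, 0, 0, 0], [0, 0, 0, 0, 0, 0], [0, 0, 0, 0, 0, 0], [0.276, 0, 0.032, 0, 0, 0], [0.276, 0, 0.032, 0, 0, 0], [0.276, 0, 0.032, 0, 0, 0], [0.276, 0, 0.032, 0, 0, 0], [0.276, 0, 0.032, 0, 0, 0], [0.276, 0, 0.032, 0, 0, 0], [0, 0, 0, 0, 0, 0]],
  ],
  grip=1,
)

```text
clock: 5.35
ee_pos: [0.4543, 0.2824, 0.0267]
ee_rot: [2.48, 1.929, -0.0]
ft_force: [-0.1, 0.2, -0.3]
gripper_width: 0.0851
grasp_force: 0.0
```

arm_command(
  commands=[
    [[0, 0, 0, 0, 0, 0], [0, 0, 0, 0, 0, 0], [0, 0, 0, 0, 0, 0], [0, 0, 0, 0, 0, 0], [0, 0, 0, 0, 0, 0], [0, 0, 0, 0, 0, 0], [0, 0, 0, 0, 0, 0], [0, 0, 0, 0, 0, 0], [0, 0, 0, 0, 0, 0], [0, 0, 0, 0, 0, 0]],
  ],
  grip=-1,
  newtons=40,
)

```text
clock: 6.6
ee_pos: [0.4542, 0.2813, 0.027]
ee_rot: [2.481, 1.927, -0.0]
ft_force: [-0.5, 0.2, -0.3]
gripper_width: 0.0001
grasp_force: 0.0
```

Run:
```python
from h import *
im,k=cap("wrist");a,ka=cap("scene");b,kb=cap("side")
cr=lambda i,x,y,w,h:cv2.resize(i[y:y+h,x:x+w],(400,300),interpolation=cv2.INTER_CUBIC)
cv2.imwrite("pics/m4.png",np.vstack([np.hstack([cr(a,195,155,120,90),cr(b,200,155,120,90)]),np.hstack([cv2.resize(im,(400,300)),cr(im,220,200,200,150)])]))
```

```text
(no output)
```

View pics/m4.png

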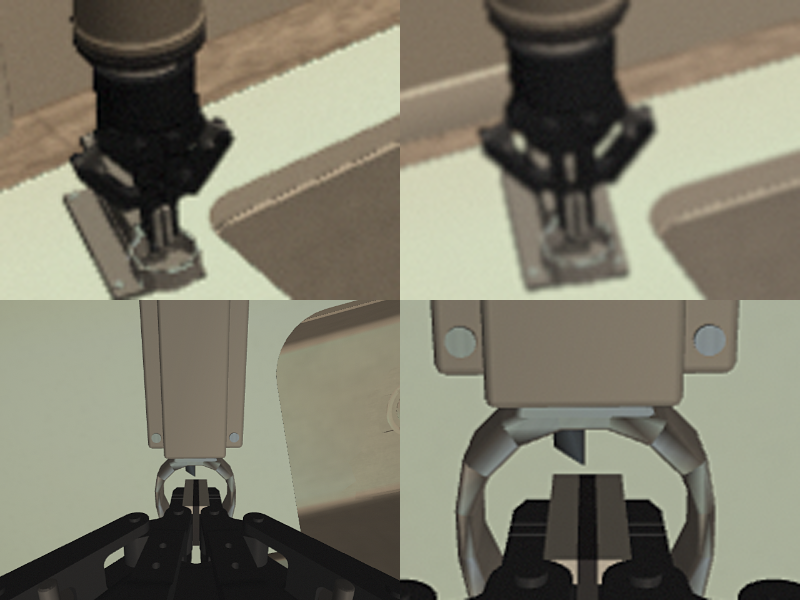

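Run:
```python
from h import *
a,ka=cap("scene");b,kb=cap("side");s=readout.state();p=np.array(s["ee_pos"])
for z in(.027,.04,.06,.08): print(z,[(proj(k,[p[0],p[1],z])-o)*400/120 for k,o in((ka,[195,155]),(kb,[200,155]))])
def cr(i,x,y):return cv2.resize(i[y:y+45,x:x+60],(400,300),interpolation=cv2.INTER_CUBIC)
m=np.hstack([cr(a,215,200),cr(b,225,190)]);m=cv2.convertScaleAbs(m,alpha=1.5)
for z,c in((.027,(0,0,255)),(.04,(0,255,255)),(.06,(0,255,0)),(.08,(255,0,0))):
    for k,o,x0 in((ka,(215,200),0),(kb,(225,190),400)):
        q=(proj(k,[p[0],p[1],z])-o+.5)*400/60+[x0,0]; cv2.circle(m,tuple(int(v) for v in q),3,c,-1)
cv2.imwrite("pics/m5.png",m)
```

```text
0.027 [array([165.23130522, 276.45400944]), array([175.261212  , 268.16601849])]
0.04 [array([163.94401446, 263.95112947]), array([174.09703214, 254.48752703])]
0.06 [array([161.93368122, 244.42566084]), array([172.28039611, 233.1430241 ])]
0.08 [array([159.88623653, 224.53974538]), array([170.43202379, 211.42563672])]
```

View pics/m5.png

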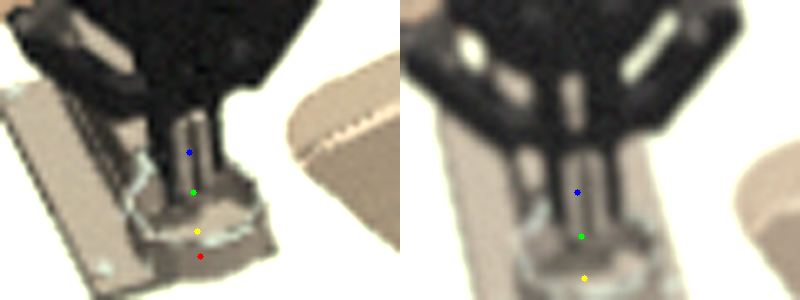

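The fingers' visible tips end near z≈0.055, well above the nominal TCP, so they closed over the head. I'll lift, open and go deeper.

Run:
```python
from h import *
print(readout.state()["ee_pos"])
r=np.array([.4525,.2765,.027])
path([([.4542,.2813,.075],-14.3,2),([.4525,.2768,.075],-14.3,3),([.4525,.2768,.012],-14.3,4),([.4525,.2768,.012],-14.3,1)])
```

```text
[0.45418017 0.28119309 0.02698877]
[[0.0009, -0.0001, -0.4001, 0, 0, -0.0001], [0.0009, -0.0001, -0.4001, 0, 0, -0.0001], [-0.0266, -0.003, 0, 0, 0, -0.0], [-0.0266, -0.003, 0, 0, 0, 0.0], [-0.0266, -0.003, 0, 0, 0, 0.0], [0, 0, 0.2625, 0, 0, 0.0], [0, 0, 0.2625, 0, 0, 0.0], [0, 0, 0.2625, 0, 0, 0.0], [0, 0, 0.2625, 0, 0, 0.0], [0, 0, 0, 0, 0, 0.0]]
```

arm_command(
  commands=[
    [[0, 0, -0.8, 0, 0, 0], [-0.08, -0.01, 0, 0, 0, 0], [0, 0, 0, 0, 0, 0], [0, 0, 0, 0, 0, 0], [0, 0, 0, 0, 0, 0], [0, 0, 0.26, 0, 0, 0], [0, 0, 0.26, 0, 0, 0], [0, 0, 0.26, 0, 0, 0], [0, 0, 0.27, 0, 0, 0], [0, 0, 0, 0, 0, 0]],
  ],
  grip=1,
)

```text
clock: 8.1
ee_pos: [0.4517, 0.276, 0.0105]
ee_rot: [2.481, 1.926, -0.004]
ft_force: [1.3, -0.4, -0.3]
gripper_width: 0.0853
grasp_force: 0.0
```

arm_command(
  commands=[
    [[0, 0, 0, 0, 0, 0], [0, 0, 0, 0, 0, 0], [0, 0, 0, 0, 0, 0], [0, 0, 0, 0, 0, 0], [0, 0, 0, 0, 0, 0], [0, 0, 0, 0, 0, 0], [0, 0, 0, 0, 0, 0], [0, 0, 0, 0, 0, 0], [0, 0, 0, 0, 0, 0], [0, 0, 0, 0, 0, 0]],
  ],
  grip=-1,
  newtons=40,
)

```text
clock: 9.35
ee_pos: [0.4527, 0.2767, 0.0121]
ee_rot: [2.481, 1.927, 0.001]
ft_force: [1.3, -1.9, 4.9]
gripper_width: 0.0525
grasp_force: 41.8
```

Run:
```python
from h import *
c=np.array([.4527,.2767,.0121]);u=np.array([np.cos(np.radians(75.7)),np.sin(np.radians(75.7)),0])
path([(c,-14.3,1),(c-.14*u,-14.3,7),(c-.17*u+[.008,0,.008],-14.3,2),([.455,.0,.02],0,6),([.455,.0,-.006],0,3),([.455,.0,-.012],0,1)],(c,-14.3))
```

```text
[[0, 0, 0, 0, 0, 0.0], [-0.3333, 0, 0, 0, 0, 0.0], [-0.3333, 0, 0, 0, 0, 0.0], [-0.3333, 0, 0, 0, 0, 0.0], [-0.3333, 0, 0, 0, 0, 0.0], [-0.3333, 0, 0, 0, 0, 0.0], [-0.3333, 0, 0, 0, 0, 0.0], [-0.3333, 0, 0, 0, 0, 0.0], [-0.2335, 0.0646, -0.0667, 0, 0, 0.0], [-0.2335, 0.0646, -0.0667, 0, 0, 0.0]]
[[-0.2765, 0.1745, 0.0003, 0, 0, -0.0066], [-0.2835, 0.1629, 0.0003, 0, 0, -0.0066], [-0.29, 0.1509, 0.0003, 0, 0, -0.0066], [-0.2961, 0.1387, 0.0003, 0, 0, -0.0066], [-0.3016, 0.1263, 0.0003, 0, 0, -0.0066], [-0.3066, 0.1137, 0.0003, 0, 0, -0.0066], [0, 0, 0.1444, 0, 0, 0.0], [0, 0, 0.1444, 0, 0, 0.0], [0, 0, 0.1444, 0, 0, 0.0], [0, 0, 0.1, 0, 0, 0.0]]
```

arm_command(
  commands=[
    [[0, 0, 0, 0, 0, 0], [-0.333, 0, 0, 0, 0, 0], [-0.333, 0, 0, 0, 0, 0], [-0.333, 0, 0, 0, 0, 0], [-0.333, 0, 0, 0, 0, 0], [-0.333, 0, 0, 0, 0, 0], [-0.333, 0, 0, 0, 0, 0], [-0.333, 0, 0, 0, 0, 0], [-0.2335, 0.065, -0.067, 0, 0, 0], [-0.2335, 0.065, -0.067, 0, 0, 0]],
  ],
  newtons=80,
)

```text
clock: 10.6
ee_pos: [0.4186, 0.1112, 0.0204]
ee_rot: [2.481, 1.927, 0.0]
ft_force: [0.3, 0.1, -2.4]
gripper_width: 0.0504
grasp_force: 83.3
```

arm_command(
  commands=[
    [[-0.2765, 0.1745, 0, 0, 0, -0.0066], [-0.2835, 0.163, 0, 0, 0, -0.0066], [-0.29, 0.151, 0, 0, 0, -0.0066], [-0.296, 0.139, 0, 0, 0, -0.0066], [-0.302, 0.126, 0, 0, 0, -0.0066], [-0.307, 0.114, 0, 0, 0, -0.0066], [0, 0, 0.144, 0, 0, 0], [0, 0, 0.144, 0, 0, 0], [0, 0, 0.1, 0, 0, 0], [0, 0, 0, 0, 0, 0]],
  ],
)

```text
clock: 11.85
ee_pos: [0.4541, 0.0004, -0.0038]
ee_rot: [-2.222, -2.22, 0.002]
ft_force: [0.5, 0.1, -2.1]
gripper_width: 0.0503
grasp_force: 83.4
```

Run:
```python
from h import *
import pickle
s=readout.state();print(s["ee_pos"],s["ft_force"],s["grasp_force"],s["gripper_width"])
im,k=cap("wrist");pickle.dump((im,k),open("w6.pkl","wb"));a,ka=cap("scene");b,kb=cap("side")
s=readout.state();print(s["ee_pos"],s["ft_force"])
cr=lambda i,x,y,w,h:cv2.resize(i[y:y+h,x:x+w],(400,300),interpolation=cv2.INTER_CUBIC)
cv2.imwrite("pics/m6.png",np.vstack([np.hstack([cr(a,215,210,160,120),cr(b,205,220,160,120)]),np.hstack([cv2.resize(im,(400,300)),cr(im,160,200,320,240)])]))
```

```text
[ 4.54078400e-01  4.38312327e-04 -3.81205104e-03] [ 0.53897779  0.11009261 -2.14640158] 83.40751150622964 0.05028926645016104
[ 4.54609568e-01  2.94820927e-04 -3.15571934e-03] [ 0.14127785  0.19278571 -2.21340382]
```

View pics/m6.png

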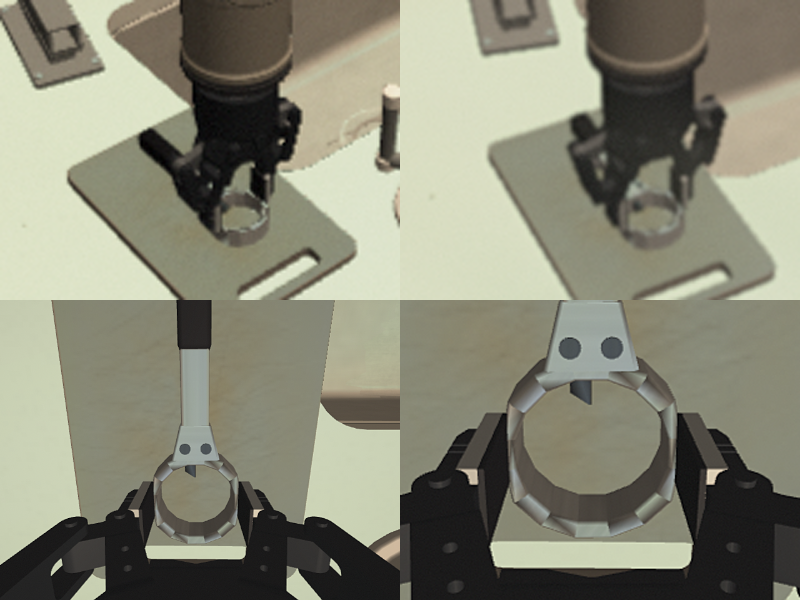

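The spanner is held level over the board by the head, handle straight up the wrist picture (ring at about (197,497) in the montage). I'll lower it gently.

arm_command(
  commands=[
    [[0, 0, 0.03, 0, 0, 0], [0, 0, 0.03, 0, 0, 0], [0, 0, 0.03, 0, 0, 0], [0, 0, 0.03, 0, 0, 0], [0, 0, 0.02, 0, 0, 0], [0, 0, 0.02, 0, 0, 0], [0, 0, 0, 0, 0, 0], [0, 0, 0, 0, 0, 0], [0, 0, 0, 0, 0, 0], [0, 0, 0, 0, 0, 0]],
  ],
)

```text
clock: 13.25
ee_pos: [0.4546, 0.0001, -0.0128]
ee_rot: [2.223, 2.22, -0.0]
ft_force: [-0.0, -0.9, -1.1]
gripper_width: 0.0503
grasp_force: 83.5
```

arm_command(
  commands=[
    [[0, 0, 0.02, 0, 0, 0], [0, 0, 0, 0, 0, 0], [0, 0, 0, 0, 0, 0], [0, 0, 0, 0, 0, 0], [0, 0, -0.45, 0, 0, 0], [0, 0, -0.45, 0, 0, 0], [0.5, 0, -0.2, 0, 0, 0], [0.5, 0, 0, 0, 0, 0], [0.5, 0, 0, 0, 0, 0], [0.4, 0, 0, 0, 0, 0]],
  ],
  grip=1,
)

```text
clock: 14.5
ee_pos: [0.4547, 0.1153, 0.0521]
ee_rot: [-2.222, -2.221, -0.0]
ft_force: [-0.2, -0.7, -0.1]
gripper_width: 0.0854
grasp_force: 0.0
```

Run:
```python
from h import *
import pickle
im,k=cap("wrist");im,k=cap("wrist");pickle.dump((im,k),open("w7.pkl","wb"));cv2.imwrite("pics/w7.png",im)
s=readout.state();print(s["clock"],s["ee_pos"],s["ft_force"])
```

```text
14.6 [0.45473345 0.11657077 0.05197257] [ 0.08874672  0.01852645 -0.51727808]
```

View pics/w7.png

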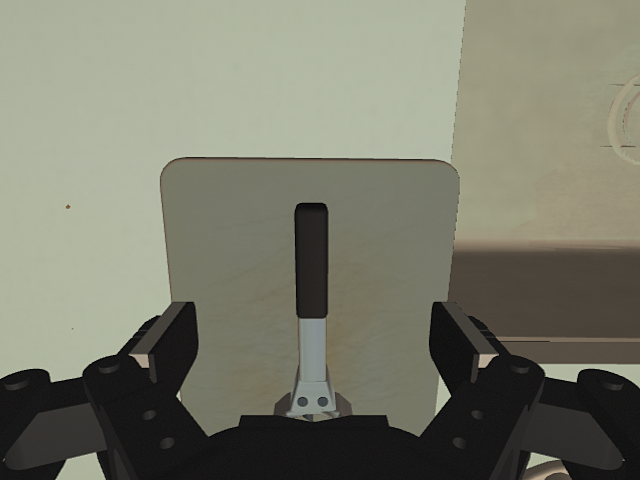

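The handle's black grip lies along the wrist picture from (311,203) to (311,318), with the spanner flat on the board. I have now used my picture allowance, and in fact viewed one over it, so everything from here is measured in code.

Run:
```python
from h import *
import pickle
im,k=pickle.load(open("w7.pkl","rb"))
m=(im.max(2)<62).astype(np.uint8);m[325:]=0;m[:,:250]=0;m[:,380:]=0
c,_=cv2.findContours(m,0,2);c=max(c,key=cv2.contourArea);print(cv2.boundingRect(c))
P=np.array([onz(k,*p[0],.03)[:2] for p in c]);r=cv2.minAreaRect(P.astype(np.float32));print(r)
vx,vy,x,y=cv2.fitLine(P.astype(np.float32),cv2.DIST_L2,0,.01,.01).ravel();print("dir",np.degrees(np.arctan2(vy,vx)))
a=onz(k,300,316,.034);print(P[:,1].min(),P[:,1].max(),[onz(k,u,v,.014).round(4) for u,v in((312,157),(162,230),(458,230))])
path([([r[0][0],r[0][1],.03],0,4),([r[0][0],r[0][1],-.009],0,4),([r[0][0],r[0][1],-.009],0,2)])
```

```text
(294, 203, 34, 115)
((0.4536381959915161, 0.11889293789863586), (0.017599470913410187, 0.06567849963903427), 0.6047520041465759)
dir -89.672104
0.08611375495195987 0.1516822571282502 [array([0.4542, 0.1743, 0.014 ]), array([0.3678, 0.133 , 0.014 ]), array([0.5383, 0.1332, 0.014 ])]
[[0.0096, -0.0046, 0.0916, 0, -0.0001, 0.0001], [0.0097, -0.0046, 0.0916, 0, 0, 0.0001], [0.0097, -0.0046, 0.0916, 0, 0, 0.0001], [0.0097, -0.0046, 0.0916, 0, 0, 0.0001], [0, 0, 0.1625, 0, 0, 0.0], [0, 0, 0.1625, 0, 0, 0.0], [0, 0, 0.1625, 0, 0, 0.0], [0, 0, 0.1625, 0, 0, 0.0], [0, 0, 0, 0, 0, 0.0], [0, 0, 0, 0, 0, 0.0]]
```

arm_command(
  commands=[
    [[0.112, -0.009, 0.09, 0, 0, 0], [0.112, -0.009, 0.09, 0, 0, 0], [0, 0, 0.167, 0, 0, 0], [0, 0, 0.167, 0, 0, 0], [0, 0, 0.167, 0, 0, 0], [0, 0, 0.167, 0, 0, 0], [0, 0, 0.1, 0, 0, 0], [0, 0, 0.07, 0, 0, 0], [0, 0, 0, 0, 0, 0], [0, 0, 0, 0, 0, 0]],
  ],
  grip=1,
)

```text
clock: 15.85
ee_pos: [0.4538, 0.1276, -0.0089]
ee_rot: [2.223, 2.22, 0.0]
ft_force: [0.3, -0.7, -0.3]
gripper_width: 0.0852
grasp_force: 0.0
```

arm_command(
  commands=[
    [[0, 0, 0, 0, 0, 0], [0, 0, 0, 0, 0, 0], [0, 0, 0, 0, 0, 0], [0, 0, 0, 0, 0, 0], [0, 0, 0, 0, 0, 0], [0, 0, 0, 0, 0, 0], [0, 0, 0, 0, 0, 0], [0, 0, 0, 0, 0, 0], [0, 0, 0, 0, 0, 0], [0, 0, 0, 0, 0, 0]],
  ],
  grip=-1,
  newtons=100,
)

```text
clock: 17.1
ee_pos: [0.4537, 0.1276, -0.0087]
ee_rot: [-2.223, -2.22, -0.0]
ft_force: [-4.2, -0.9, 14.2]
gripper_width: 0.014
grasp_force: 98.0
```

arm_command(
  commands=[
    [[0, 0, -0.5, 0, 0, 0], [0, 0, -0.5, 0, 0, 0], [0, 0, -0.5, 0, 0, 0], [-0.3, 0, -0.4, 0, 0, 0], [-0.3, 0, -0.4, 0, 0, 0], [-0.3, 0, -0.4, 0, 0, 0], [-0.3, 0, -0.4, 0, 0, 0], [-0.3, 0, -0.4, 0, 0, 0], [-0.3, 0, -0.4, 0, 0, 0], [-0.3, 0, -0.4, 0, 0, 0]],
  ],
)

```text
clock: 18.35
ee_pos: [0.4531, 0.0009, 0.2495]
ee_rot: [-2.223, -2.219, 0.0]
ft_force: [0.4, 0.7, -2.1]
gripper_width: 0.0138
grasp_force: 98.4
```

arm_command(
  commands=[
    [[-0.4, 0.346, 0, 0, 0, 0], [-0.4, 0.346, 0, 0, 0, 0], [-0.4, 0.346, 0, 0, 0, 0], [-0.4, 0.346, 0, 0, 0, 0], [-0.4, 0.346, 0, 0, 0, 0], [-0.4, 0.346, 0, 0, 0, 0], [-0.4, 0.346, 0, 0, 0, 0], [-0.4, 0.346, 0, 0, 0, 0], [0, 0, 0, 0, 0, 0], [0, 0, 0, 0, 0, 0]],
  ],
)

```text
clock: 19.6
ee_pos: [0.6188, -0.1904, 0.2484]
ee_rot: [-2.223, -2.219, 0.001]
ft_force: [0.4, -0.6, -2.9]
gripper_width: 0.0138
grasp_force: 98.5
```

Run:
```python
from h import *
import pickle
im,k=cap("wrist");im,k=cap("wrist");pickle.dump((im,k),open("w8.pkl","wb"))
s=readout.state();print(s["clock"],s["ee_pos"],s["ft_force"],s["wrist_torque"],s["gripper_width"])
for X in([.645,-.105,.167],[.645,-.105,.077],[.645,-.105,.01],[.615,-.035,.128],[.598,-.163,.128]):print(proj(k,X).round(0))
hsv=cv2.cvtColor(im,cv2.COLOR_BGR2HSV)
for X in([.645,-.105,.167],[.645,-.07,.077],[.645,-.05,.005],[.615,-.035,.128],[.598,-.163,.128],[.68,-.02,0]):
    u,v=proj(k,X).astype(int); print(X,im[v-2:v+3,u-2:u+3].reshape(-1,3).mean(0).round(),hsv[v,u])
g=cv2.medianBlur(cv2.cvtColor(im,cv2.COLOR_BGR2GRAY),3)
for lo,hi in((8,22),(35,75)):
    c=cv2.HoughCircles(g,cv2.HOUGH_GRADIENT,1,6,param1=100,param2=22,minRadius=lo,maxRadius=hi)
    print(None if c is None else c[0][:12].round(1).tolist())
```

```text
19.7 [ 0.61896461 -0.18993571  0.24880651] [ 0.05309017 -0.48598226 -1.63783366] [ 0.19749656 -0.0269505   0.03544291] 0.013402024059957343
[354. 106.]
[344. 113.]
[339. 116.]
[307.   1.]
[286. 189.]
[0.645, -0.105, 0.167] [ 97. 111. 119.] [ 19  47 120]
[0.645, -0.07, 0.077] [168. 197. 207.] [ 22  48 209]
[0.645, -0.05, 0.005] [168. 197. 207.] [ 22  48 207]
[0.615, -0.035, 0.128] [nan nan nan] [ 24  46 204]
[0.598, -0.163, 0.128] [170. 200. 209.] [ 22  47 210]
[0.68, -0.02, 0] [164. 184. 178.] [ 39  28 184]
[[523.5, 124.5, 13.600000381469727], [284.5, 182.5, 14.0], [567.5, 125.5, 18.100000381469727], [356.5, 100.5, 10.0], [329.5, 98.5, 14.699999809265137]]
[[339.5, 105.5, 63.29999923706055], [347.5, 106.5, 63.400001525878906], [338.5, 111.5, 58.900001525878906], [344.5, 99.5, 56.70000076293945], [16.5, 244.5, 61.20000076293945], [334.5, 101.5, 68.80000305175781], [23.5, 235.5, 50.5], [35.5, 232.5, 36.400001525878906], [353.5, 108.5, 70.0], [35.5, 223.5, 43.5], [27.5, 230.5, 44.599998474121094], [558.5, 211.5, 49.5]]<stdin>:8: RuntimeWarning: Mean of empty slice.
  ret = um.true_divide(
```

Run:
```python
from h import *
import pickle
im,k=pickle.load(open("w8.pkl","rb"));D=pickle.load(open("d0.pkl","rb"))
print("ball",onz(k,356.5,100.5,.1605),"capR",onz(k,284.5,182.5,.128))
hsv=cv2.cvtColor(im,cv2.COLOR_BGR2HSV)
m=((hsv[...,0]<29)&(hsv[...,1]>36)).astype(np.uint8);m=cv2.morphologyEx(m,cv2.MORPH_OPEN,np.ones((3,3)))
n,l,st,ce=cv2.connectedComponentsWithStats(m);i=l[130,375];print(i,st[i],ce[i])
# dark stem/wheel inside lid: segment
box=(slice(40,180),slice(280,410));d=((im.max(2)<150)).astype(np.uint8)
n,l2,st2,ce2=cv2.connectedComponentsWithStats(d[box]);
for j in range(1,n):
    if st2[j][4]>40: print("dark",st2[j]+[280,40,0,0,0],ce2[j]+[280,40])
cs,_=cv2.findContours((l==i).astype(np.uint8),0,cv2.CHAIN_APPROX_NONE);c=max(cs,key=cv2.contourArea)[:,0]
# base outline on plane z~.01: robust circle fit R=.06
P=np.array([onz(k,*p,.008)[:2] for p in c if p[1]>2]);cen=np.array([.645,-.105])
from scipy.optimize import least_squares
q=least_squares(lambda x:np.hypot(P[:,0]-x[0],P[:,1]-x[1])-x[2],[.645,-.105,.06],loss='cauchy',f_scale=.001);print("base",q.x,np.median(abs(q.fun)),len(P))
a=np.degrees(np.arctan2(P[:,1]-q.x[1],P[:,0]-q.x[0]));r=np.hypot(P[:,0]-q.x[0],P[:,1]-q.x[1])
for b in range(-180,180,30): 
    s=(a>=b)&(a<b+30);print(b,s.sum(),np.median(r[s]).round(4) if s.any() else None)
for nme in("scene","side"):
    g=cv2.medianBlur(cv2.cvtColor(D[nme][0],cv2.COLOR_BGR2GRAY),1);print(nme,proj(D[nme][1],[.645,-.105,.1605]))
```

```text
ball [ 0.64711984 -0.10128784  0.1605    ] capR [ 0.59685452 -0.1583042   0.128     ]
2 [  274     0   130   197 13348] [335.59671861 103.28633503]
dark [299  40  25  17 227] [311.52422907  45.04845815]
dark [281  77  10  42  60] [283.88333333  96.08333333]
dark [ 322   82   47   50 1643] [344.62690201 106.15033475]
dark [280 150  32  30 398] [297.83668342 164.05276382]
base [ 0.64809466 -0.09821337  0.06201681] 0.0014041180095299942 580
-180 35 0.0624
-150 119 0.0803
-120 40 0.0626
-90 29 0.0609
-60 25 0.0612
-30 32 0.0619
0 33 0.0625
30 28 0.0624
60 55 0.0642
90 93 0.0847
120 59 0.0673
150 32 0.0608
scene [405.22668893 245.61824959]
side [410.21795103 264.48450235]
```

```bash
cat >> h.py <<'E'
C=np.array([.647,-.1015]);L=.1266
def at(th,z,c=None): 
    c=C if c is None else c; return [c[0]+L*np.cos(np.radians(th)),c[1]+L*np.sin(np.radians(th)),z]
def arc(a,b,n,z): return [(at(a+(b-a)*i/n,z),a+(b-a)*i/n-90,1) for i in range(1,n+1)]
E
python3 - <<'E'
from h import *
import pickle
D=pickle.load(open("d0.pkl","rb"));im,k=pickle.load(open("w8.pkl","rb"))
S,I=D["scene"][1],D["side"][1]
print(onz(S,404.3,244.9,.1605),onz(I,410,262.4,.1605),tri(ray(S,404.3,244.9),ray(k,356.5,100.5)))
s=readout.state();print(np.round(s["joint_pos"],2),s["ee_pos"])
path([(at(208,.249),118,14),(at(208,.249),118,1),(at(208,.14),118,4),(at(208,.14),118,1)])
E
```

```text
[ 0.64515374 -0.10198142  0.1605    ] [ 0.64816429 -0.09951552  0.1605    ] (array([ 0.64708915, -0.10088365,  0.15866272]), np.float64(0.0007010082086768864))
[-0.28  0.39  0.65  1.63 -0.25  1.2   0.42] [ 0.61896461 -0.18993571  0.24880651]
[[0.0344, -0.0997, -0.0002, 0, -0.0001, -0.0234], [0.0487, -0.0936, -0.0002, 0, 0, -0.0234], [0.0619, -0.0854, -0.0002, 0, 0, -0.0234], [0.0738, -0.0754, -0.0002, 0, 0, -0.0234], [0.084, -0.0638, -0.0002, 0, 0, -0.0234], [0.0925, -0.0508, -0.0002, 0, 0, -0.0234], [0.0989, -0.0367, -0.0002, 0, 0, -0.0234], [0.1032, -0.0218, -0.0002, 0, 0, -0.0234], [0.1053, -0.0064, -0.0002, 0, 0, -0.0234], [0.1051, 0.0091, -0.0002, 0, 0, -0.0234]]
[[0.1026, 0.0244, -0.0002, 0, 0, -0.0234], [0.098, 0.0392, -0.0002, 0, 0, -0.0234], [0.0912, 0.0531, -0.0002, 0, 0, -0.0234], [0.0824, 0.0659, -0.0002, 0, 0, -0.0234], [0, 0, 0, 0, 0, 0.0], [0, 0, 0.4542, 0, 0, 0.0], [0, 0, 0.4542, 0, 0, 0.0], [0, 0, 0.4542, 0, 0, 0.0], [0, 0, 0.4542, 0, 0, 0.0], [0, 0, 0, 0, 0, 0.0]]
```

arm_command(
  commands=[
    [[0.0344, -0.0997, 0, 0, 0, -0.0234], [0.0487, -0.0936, 0, 0, 0, -0.0234], [0.0619, -0.0854, 0, 0, 0, -0.0234], [0.0738, -0.0754, 0, 0, 0, -0.0234], [0.084, -0.0638, 0, 0, 0, -0.0234], [0.0925, -0.0508, 0, 0, 0, -0.0234], [0.0989, -0.0367, 0, 0, 0, -0.0234], [0.1032, -0.0218, 0, 0, 0, -0.0234], [0.1053, -0.0064, 0, 0, 0, -0.0234], [0.1051, 0.0091, 0, 0, 0, -0.0234]],
  ],
)

```text
clock: 20.95
ee_pos: [0.559, -0.1692, 0.2492]
ee_rot: [0.151, 3.138, 0.0]
ft_force: [1.0, -0.3, -2.5]
gripper_width: 0.014
grasp_force: 98.5
```

Run:
```python
from h import *
s=readout.state();print(s["clock"],np.round(s["joint_pos"],2),s["ee_pos"])
```

```text
20.95 [-0.13  0.24  0.38  1.77 -0.1   1.15  1.75] [ 0.55903527 -0.1691706   0.24917464]
```

arm_command(
  commands=[
    [[0.1026, 0.0244, 0, 0, 0, -0.0234], [0.098, 0.0392, 0, 0, 0, -0.0234], [0.0912, 0.0531, 0, 0, 0, -0.0234], [0.0824, 0.0659, 0, 0, 0, -0.0234], [0, 0, 0, 0, 0, 0], [0, 0, 0.42, 0, 0, 0], [0, 0, 0.42, 0, 0, 0], [0, 0, 0.42, 0, 0, 0], [0, 0, 0.42, 0, 0, 0], [0, 0, 0, 0, 0, 0]],
  ],
)

```text
clock: 22.2
ee_pos: [0.5347, -0.1611, 0.1468]
ee_rot: [0.751, -3.047, -0.001]
ft_force: [0.7, 0.2, -2.1]
gripper_width: 0.0139
grasp_force: 98.5
```

Run:
```python
from h import *
import pickle
a,ka=cap("scene");b,kb=cap("side")
s=readout.state();p=np.array(s["ee_pos"]);R=Ro.from_rotvec(s["ee_rot"]).as_matrix();print(s["clock"],p,R[:,0],s["ft_force"],s["wrist_torque"])
c=p-R[:,0]*L;print("ring pred",c,"err",c[:2]-C)
path([(at(208,.054),118,10)])
pickle.dump((a,ka,b,kb),open("r.pkl","wb"))
# ring bright rim: compare image to start image near predicted ring
D=pickle.load(open("d0.pkl","rb"))
for n,i,k in(("scene",a,ka),("side",b,kb)):
    u,v=proj(k,[c[0],c[1],p[2]+.033]).astype(int)
    d=(np.abs(i.astype(int)-D[n][0]).max(2)>25).astype(np.uint8);y0,x0=v-24,u-24
    print(n,u,v)
    for r in range(y0,y0+46,2): print(r,"".join("#" if d[r,x] else "." for x in range(x0-10,x0+60)))
```

```text
22.3 [ 0.53604854 -0.16157244  0.14887912] [-8.84902347e-01 -4.65776499e-01 -2.98910731e-04] [ 0.05999298 -0.07220913 -1.24692695] [-0.1233443   0.17091887  0.06338179]
ring pred [ 0.64807718 -0.10260514  0.14891696] err [ 0.00107718 -0.00110514]
[[0.0008, 0.0016, 0.1581, -0.0001, 0, -0.0001], [0.0007, 0.0016, 0.1581, 0, 0, -0.0001], [0.0007, 0.0016, 0.1581, 0, 0, -0.0001], [0.0007, 0.0016, 0.1581, 0, 0, -0.0001], [0.0007, 0.0016, 0.1581, 0, 0, -0.0001], [0.0007, 0.0016, 0.1581, 0, 0, -0.0001], [0.0007, 0.0016, 0.1581, 0, 0, -0.0001], [0.0007, 0.0016, 0.1581, 0, 0, -0.0001], [0.0007, 0.0016, 0.1581, 0, 0, -0.0001], [0.0007, 0.0016, 0.1581, 0, 0, -0.0001]]
scene 406 237
213 .....#########################################........................
215 ....#########################################.........................
217 ....#########################################.........................
219 ....#########################################.........................
221 ....########################################..........................
223 ...########################################
[... 2340 characters left out ...]
.######..................
259 ###############################.###........########...................
261 ################################..################....................
263 ########################..#########..############.....................
265 ######################....#####.###..##########.......................
267 ####################.....##############..#####........................
269 ####..###############....#############................................
271 .##...###############################.................................
273 #####..############################...................................
275 .####..#########################......................................
```

Run:
```python
from h import *
import pickle
a,ka,b,kb=pickle.load(open("r.pkl","rb"));D=pickle.load(open("d0.pkl","rb"))
R=[-.885,-.466,0]
for c in([.6480,-.1026],):
  for z in(.171,.191):
    print(z,[ [proj(k,[c[0]+r*np.cos(t),c[1]+r*np.sin(t),z]).round(0).tolist() for t in np.radians([28,-62,118,-17])] for k,r in((ka,.028),(kb,.028))])
def show(i,k,x0,x1,y0,y1):
    g=cv2.cvtColor(i,cv2.COLOR_BGR2GRAY)
    for r in range(y0,y1): print(r,"".join(" .:-=+*#%@"[min(9,int(g[r,x])//24)] for x in range(x0,x1)))
print("scene x390-440");show(a,ka,385,440,225,268)
print("side x395-440");show(b,kb,390,440,238,278)
```

```text
0.171 [[[409.0, 234.0], [418.0, 244.0], [394.0, 238.0], [417.0, 238.0]], [[418.0, 252.0], [424.0, 265.0], [399.0, 254.0], [425.0, 258.0]]]
0.191 [[[410.0, 227.0], [419.0, 237.0], [395.0, 231.0], [418.0, 231.0]], [[419.0, 244.0], [425.0, 257.0], [400.0, 247.0], [426.0, 250.0]]]
scene x390-440
225                               -########****#@@@@@@@@@@@
226                               -#########*##@@@@@@@@@@@@
227                              .=##########@@@@@@@@@@@@@@
228                              .-+#####%%@@@@@@@@@@@@@@@@
229                              .-=####%@@@@@@@@@@@@@@@@@@
230                              .:-=###@@@@@@@@@@@@@@@@@@@
231                              .:-=#@@@@@@@@@@@@@@@@@@@@@
232                               .=*@@@@@@@@@@@@@@@@@@@@@@
233 .                             .-+#@@@@@@@@@@@@@@@@@@@@@
234 ...                    ..  ... :+#@@@@@@@@@@@@@@@@@@@@@
235 .....                       ...:+*%@@@@@@@@@@@@@@@@@@@@
236 ...                        ...:-++%@@@@@@@@@@@@@@@@@@@@
237   .         ....           ...:-=+@@@@@@@@@@@@@@@@@@@@@
238             ....       
[... 3286 characters left out ...]
*#*=:::....:-===--:-=====++**++++++*#%@@
266 .... .-+*##**=---:...::------=++===++++++++++*#@@@
267 ......=*####*=-=-:....:::---==+++======++*++=*%@@@
268 .....:=*####*==-:.. ....::--=+++++++++++**+=+*%@@@
269 .....:=*##**+=-:.  ......:-==+++++++++***+==+#%@@@
270 .....:+*#**+-:...  . ...:--===+++++++++*++==+#@@@@
271 .....:+***=-..        .::---======+++++++==-+%@@@@
272 .....:=++=-.      .  ..:----======+++++++=--+%@@@@
273 ......:--:.        ..::----====+++++++++=--=*%@@@@
274 ........... .     .:-------=++++++++++===--=#%@@@@
275 .........        .:-==-----=++++++++===---=+#@@@@@
276 ....... .      ...:-==-----==++++++++===-==*%@@@@@
277 ....... .    .:--:-===----==++++++++++====+#%@@@@@
```

arm_command(
  commands=[
    [[0.007, 0.016, 0.1, 0, 0, 0], [0, 0, 0.1, 0, 0, 0], [0, 0, 0.1, 0, 0, 0], [0, 0, 0.1, 0, 0, 0], [0, 0, 0.1, 0, 0, 0], [0, 0, 0.1, 0, 0, 0], [0, 0, 0.05, 0, 0, 0], [0, 0, 0, 0, 0, 0], [0, 0, 0, 0, 0, 0], [0, 0, 0, 0, 0, 0]],
  ],
)

```text
clock: 23.55
ee_pos: [0.5349, -0.161, 0.1093]
ee_rot: [-0.756, 3.049, -0.0]
ft_force: [-0.1, 0.4, -3.3]
gripper_width: 0.0135
grasp_force: 98.5
```

Run:
```python
from h import *
s=readout.state();p=np.array(s["ee_pos"]);R=Ro.from_rotvec(s["ee_rot"]).as_matrix();print(s["clock"],p,s["ft_force"],s["wrist_torque"],(p-R[:,0]*L)[:2]-C)
```

```text
23.55 [ 0.53492839 -0.16095728  0.10931598] [-0.05502595  0.42180185 -3.25629281] [-0.0877173   0.18743446 -0.02684989] [-0.00013841 -0.00030902]
```

arm_command(
  commands=[
    [[0, 0, 0.1, 0, 0, 0], [0, 0, 0.1, 0, 0, 0], [0, 0, 0.1, 0, 0, 0], [0, 0, 0.1, 0, 0, 0], [0, 0, 0.1, 0, 0, 0], [0, 0, 0.07, 0, 0, 0], [0, 0, 0.07, 0, 0, 0], [0, 0, 0, 0, 0, 0], [0, 0, 0, 0, 0, 0], [0, 0, 0, 0, 0, 0]],
  ],
)

```text
clock: 24.8
ee_pos: [0.5348, -0.161, 0.0708]
ee_rot: [-0.756, 3.049, -0.0]
ft_force: [-1.9, 0.9, -0.5]
gripper_width: 0.0137
grasp_force: 98.6
```

arm_command(
  commands=[
    [[0, 0, 0.05, 0, 0, 0], [0, 0, 0.05, 0, 0, 0], [0, 0, 0.05, 0, 0, 0], [0, 0, 0.04, 0, 0, 0], [0, 0, 0.04, 0, 0, 0], [0, 0, 0, 0, 0, 0], [0, 0, 0, 0, 0, 0], [0, 0, 0, 0, 0, 0], [0, 0, 0, 0, 0, 0], [0, 0, 0, 0, 0, 0]],
  ],
)

```text
clock: 26.05
ee_pos: [0.534, -0.161, 0.0564]
ee_rot: [0.756, -3.048, -0.001]
ft_force: [-4.7, -2.3, -1.5]
gripper_width: 0.0137
grasp_force: 98.8
```

Run:
```python
from h import *
s=readout.state();print(s["clock"],s["ee_pos"],s["ft_force"],s["wrist_torque"])
```

```text
26.05 [ 0.5340449  -0.1610383   0.05643283] [-4.73561882 -2.33404807 -1.45276257] [-0.41062337  1.1047047   0.00124284]
```

arm_command(
  commands=[
    [[0.02, 0, 0, 0, 0, 0], [0.015, 0, 0.02, 0, 0, 0], [0, 0, 0.02, 0, 0, 0], [0, 0, 0.01, 0, 0, 0], [0, 0, 0, 0, 0, 0], [0, 0, 0, 0, 0, 0], [0, 0, 0, 0, 0, 0], [0, 0, 0, 0, 0, 0], [0, 0, 0, 0, 0, 0], [0, 0, 0, 0, 0, 0]],
  ],
)

```text
clock: 27.3
ee_pos: [0.533, -0.1619, 0.0539]
ee_rot: [-0.756, 3.049, -0.0]
ft_force: [-3.3, -0.5, 0.3]
gripper_width: 0.0138
grasp_force: 99.1
```

Run:
```python
from h import *
s=readout.state();print(s["clock"],s["ee_pos"],s["ft_force"],s["wrist_torque"])
```

```text
27.3 [ 0.53296127 -0.16191902  0.05390755] [-3.25838267 -0.46976591  0.32677759] [0.02070283 0.71834079 0.15165482]
```

arm_command(
  commands=[
    [[-0.016, 0.262, 0.01, 0, 0, 0.01944], [-0.016, 0.262, 0, 0, 0, 0.01944], [-0.016, 0.262, 0, 0, 0, 0.01944], [-0.016, 0.262, 0, 0, 0, 0.01944], [-0.016, 0.262, 0, 0, 0, 0.01944], [-0.016, 0.262, 0, 0, 0, 0.01944], [-0.016, 0.262, 0, 0, 0, 0.01944], [-0.016, 0.262, 0, 0, 0, 0.01944], [-0.016, 0.262, 0, 0, 0, 0.01944], [-0.016, 0.262, 0, 0, 0, 0.01944]],
  ],
)

```text
clock: 28.55
ee_pos: [0.5506, -0.0152, 0.0531]
ee_rot: [-1.137, -2.927, 0.001]
ft_force: [-6.1, -4.8, 2.0]
gripper_width: 0.0134
grasp_force: 100.0
```

```bash
cat > chk.py <<'E'
from h import *
s=readout.state();p=np.array(s["ee_pos"]);R=Ro.from_rotvec(s["ee_rot"]).as_matrix()
f=np.array(s["ft_force"]);th=np.degrees(np.arctan2(R[1,0],R[0,0]))%360
d=p[:2]-C;print(s["clock"],p.round(4),"th",th.round(1),"thpos",(np.degrees(np.arctan2(d[1],d[0]))%360).round(1),"r",np.hypot(*d).round(4),"F world",f.round(1),"F tool",(R.T@f).round(1),"T tool",(R.T@np.array(s["wrist_torque"])).round(2),"j7",s["joint_pos"][6])
E
python3 chk.py
```

```text
28.55 [ 0.5506 -0.0152  0.0531] th 137.6 thpos 138.2 r 0.1294 F world [-6.1 -4.8  2. ] F tool [ 1.2 -7.7 -2. ] T tool [1.85 0.24 0.72] j7 1.047127809963092
```

arm_command(
  commands=[
    [[-0.016, -0.262, 0, 0, 0, -0.01944], [-0.016, -0.262, 0, 0, 0, -0.01944], [-0.016, -0.262, 0, 0, 0, -0.01944], [-0.016, -0.262, 0, 0, 0, -0.01944], [-0.016, -0.262, 0, 0, 0, -0.01944], [-0.016, -0.262, 0, 0, 0, -0.01944], [-0.016, -0.262, 0, 0, 0, -0.01944], [-0.016, -0.262, 0, 0, 0, -0.01944], [-0.016, -0.262, 0, 0, 0, -0.01944], [-0.016, -0.262, 0, 0, 0, -0.01944]],
  ],
)

```text
clock: 29.8
ee_pos: [0.5328, -0.1622, 0.0532]
ee_rot: [0.762, -3.047, -0.001]
ft_force: [-2.2, 0.0, 1.3]
gripper_width: 0.0138
grasp_force: 99.1
```

```bash
python3 chk.py
```

```text
29.8 [ 0.5328 -0.1622  0.0532] th 208.1 thpos 208.0 r 0.1293 F world [-2.2  0.   1.3] F tool [ 1.9  1.1 -1.3] T tool [-0.36  0.38 -0.13] j7 2.3771770514454253
```

arm_command(
  commands=[
    [[-0.004, 0.131, 0, 0, 0, 0.00972], [-0.004, 0.131, 0, 0, 0, 0.00972], [-0.004, 0.131, 0, 0, 0, 0.00972], [-0.004, 0.131, 0, 0, 0, 0.00972], [-0.004, 0.131, 0, 0, 0, 0.00972], [-0.004, 0.131, 0, 0, 0, 0.00972], [-0.004, 0.131, 0, 0, 0, 0.00972], [-0.004, 0.131, 0, 0, 0, 0.00972], [-0.004, 0.131, 0, 0, 0, 0.00972], [-0.004, 0.131, 0, 0, 0, 0.00972]],
  ],
)

```text
clock: 31.05
ee_pos: [0.5182, -0.0865, 0.0532]
ee_rot: [-0.201, -3.134, 0.001]
ft_force: [-7.0, -5.5, 1.8]
gripper_width: 0.0137
grasp_force: 99.6
```

```bash
python3 chk.py
```

```text
31.05 [ 0.5182 -0.0865  0.0532] th 172.6 thpos 173.4 r 0.1296 F world [-7.  -5.5  1.8] F tool [ 6.2 -6.3 -1.8] T tool [1.47 1.16 0.48] j7 1.6936240409789975
```

arm_command(
  commands=[
    [[0, 0.033, 0, 0, 0, 0.00243], [0, 0.033, 0, 0, 0, 0.00243], [0, 0.033, 0, 0, 0, 0.00243], [-0.004, 0.033, 0, 0, 0, 0.00243], [0, 0.033, 0, 0, 0, 0.00243], [0, 0.033, 0, 0, 0, 0.00243], [0, 0.033, 0, 0, 0, 0.00243], [0, 0.033, 0, 0, 0, 0.00243], [0, 0.033, 0, 0, 0, 0.00243], [0, 0.033, 0, 0, 0, 0.00243]],
  ],
)

```text
clock: 32.3
ee_pos: [0.5221, -0.0672, 0.0531]
ee_rot: [-0.437, -3.11, 0.001]
ft_force: [-7.8, -5.5, 2.8]
gripper_width: 0.0137
grasp_force: 99.7
```

```bash
python3 chk.py
```

```text
32.3 [ 0.5221 -0.0672  0.0531] th 164.0 thpos 164.6 r 0.1295 F world [-7.8 -5.5  2.8] F tool [ 6.  -7.5 -2.8] T tool [1.59 1.28 0.61] j7 1.5261912893017733
```

arm_command(
  commands=[
    [[0.01, 0.044, 0, 0, 0, 0.00324], [0, 0.044, 0, 0, 0, 0.00324], [0, 0.044, 0, 0, 0, 0.00324], [0, 0.044, 0, 0, 0, 0.00324], [-0.004, 0.044, 0, 0, 0, 0.00324], [0, 0.044, 0, 0, 0, 0.00324], [0, 0.044, 0, 0, 0, 0.00324], [-0.004, 0.044, 0, 0, 0, 0.00324], [0, 0.044, 0, 0, 0, 0.00324], [0, 0.044, 0, 0, 0, 0.00324]],
  ],
)

```text
clock: 33.55
ee_pos: [0.5316, -0.0425, 0.0531]
ee_rot: [-0.751, -3.049, 0.001]
ft_force: [-7.0, -5.1, 2.4]
gripper_width: 0.0136
grasp_force: 99.9
```

```bash
python3 chk.py
```

```text
33.55 [ 0.5316 -0.0425  0.0531] th 152.3 thpos 152.9 r 0.1296 F world [-7.  -5.1  2.4] F tool [ 3.9 -7.8 -2.4] T tool [1.68 0.74 0.66] j7 1.3068884369188205
```

arm_command(
  commands=[
    [[0, 0.0525, 0, 0, 0, 0.00389], [0, 0.0525, 0, 0, 0, 0.00389], [-0.004, 0.0525, 0, 0, 0, 0.00389], [0, 0.0525, 0, 0, 0, 0.00389], [0, 0.0525, 0, 0, 0, 0.00389], [-0.004, 0.0525, 0, 0, 0, 0.00389], [0, 0.0525, 0, 0, 0, 0.00389], [0, 0.0525, 0, 0, 0, 0.00389], [-0.004, 0.0525, 0, 0, 0, 0.00389], [0, 0.0525, 0, 0, 0, 0.00389]],
  ],
)

```text
clock: 34.8
ee_pos: [0.5496, -0.0166, 0.0531]
ee_rot: [-1.117, -2.935, 0.001]
ft_force: [-7.9, -3.6, 2.3]
gripper_width: 0.0138
grasp_force: 100.1
```

```bash
python3 chk.py
```

```text
34.8 [ 0.5496 -0.0166  0.0531] th 138.3 thpos 138.9 r 0.1292 F world [-7.9 -3.6  2.3] F tool [ 3.5 -7.9 -2.3] T tool [1.76 0.62 0.69] j7 1.0587128990938688
```

arm_command(
  commands=[
    [[-0.016, -0.262, 0, 0, 0, -0.01944], [-0.016, -0.262, 0, 0, 0, -0.01944], [-0.016, -0.262, 0, 0, 0, -0.01944], [-0.016, -0.262, 0, 0, 0, -0.01944], [-0.016, -0.262, 0, 0, 0, -0.01944], [-0.016, -0.262, 0, 0, 0, -0.01944], [-0.016, -0.262, 0, 0, 0, -0.01944], [-0.016, -0.262, 0, 0, 0, -0.01944], [-0.016, -0.262, 0, 0, 0, -0.01944], [-0.016, -0.262, 0, 0, 0, -0.01944]],
  ],
)

```text
clock: 36.05
ee_pos: [0.5335, -0.1633, 0.0533]
ee_rot: [0.778, -3.043, -0.001]
ft_force: [-2.0, 0.3, -0.8]
gripper_width: 0.0137
grasp_force: 99.1
```

arm_command(
  commands=[
    [[0, 0.044, 0, 0, 0, 0.00324], [0, 0.044, 0, 0, 0, 0.00324], [0, 0.044, 0, 0, 0, 0.00324], [-0.004, 0.044, 0, 0, 0, 0.00324], [0, 0.044, 0, 0, 0, 0.00324], [0, 0.044, 0, 0, 0, 0.00324], [-0.004, 0.044, 0, 0, 0, 0.00324], [0, 0.044, 0, 0, 0, 0.00324], [0, 0.044, 0, 0, 0, 0.00324], [0, 0.044, 0, 0, 0, 0.00324]],
  ],
)

```text
clock: 37.3
ee_pos: [0.5236, -0.1388, 0.0533]
ee_rot: [-0.455, 3.108, -0.0]
ft_force: [-1.7, -6.2, 1.0]
gripper_width: 0.0135
grasp_force: 99.4
```

```bash
python3 chk.py
```

```text
37.3 [ 0.5236 -0.1388  0.0533] th 196.7 thpos 196.8 r 0.1289 F world [-1.7 -6.2  1. ] F tool [ 3.4 -5.4 -1. ] T tool [1.02 0.54 0.43] j7 2.1593158755146713
```

arm_command(
  commands=[
    [[0, 0.035, 0, 0, 0, 0.0026], [0, 0.035, 0, 0, 0, 0.0026], [0, 0.035, 0, 0, 0, 0.0026], [-0.004, 0.035, 0, 0, 0, 0.0026], [0, 0.035, 0, 0, 0, 0.0026], [0, 0.035, 0, 0, 0, 0.0026], [0, 0.035, 0, 0, 0, 0.0026], [0, 0.035, 0, 0, 0, 0.0026], [0, 0.035, 0, 0, 0, 0.0026], [0, 0.035, 0, 0, 0, 0.0026]],
  ],
)

```text
clock: 38.55
ee_pos: [0.5184, -0.1188, 0.0531]
ee_rot: [0.199, -3.134, 0.001]
ft_force: [-5.0, -7.0, 2.0]
gripper_width: 0.0139
grasp_force: 99.6
```

```bash
python3 chk.py
```

```text
38.55 [ 0.5184 -0.1188  0.0531] th 187.3 thpos 187.7 r 0.1298 F world [-5. -7.  2.] F tool [ 5.9 -6.3 -2. ] T tool [1.59 1.19 0.53] j7 1.9777136199752865
```

arm_command(
  commands=[
    [[0.01, 0.035, 0, 0, 0, 0.0026], [0, 0.035, 0, 0, 0, 0.0026], [0, 0.035, 0, 0, 0, 0.0026], [-0.004, 0.035, 0, 0, 0, 0.0026], [0, 0.035, 0, 0, 0, 0.0026], [0, 0.035, 0, 0, 0, 0.0026], [0, 0.035, 0, 0, 0, 0.0026], [0, 0.035, 0, 0, 0, 0.0026], [0, 0.035, 0, 0, 0, 0.0026], [0, 0.035, 0, 0, 0, 0.0026]],
  ],
)

```text
clock: 39.8
ee_pos: [0.5165, -0.098, 0.053]
ee_rot: [-0.057, -3.139, 0.001]
ft_force: [-6.3, -8.5, 2.3]
gripper_width: 0.0137
grasp_force: 99.8
```

```bash
python3 chk.py
```

```text
39.8 [ 0.5165 -0.098   0.053 ] th 177.9 thpos 178.5 r 0.1305 F world [-6.3 -8.5  2.3] F tool [ 6.  -8.8 -2.3] T tool [1.97 1.31 0.59] j7 1.7945039123852713
```

arm_command(
  commands=[
    [[0, 0.018, 0, 0, 0, 0.0013], [0, 0.018, 0, 0, 0, 0.0013], [0, 0.018, 0, 0, 0, 0.0013], [0, 0.018, 0, 0, 0, 0.0013], [0, 0.018, 0, 0, 0, 0.0013], [0, 0.018, 0, 0, 0, 0.0013], [0, 0.018, 0, 0, 0, 0.0013], [0, 0.018, 0, 0, 0, 0.0013], [0, 0.018, 0, 0, 0, 0.0013], [0, 0.018, 0, 0, 0, 0.0013]],
  ],
)

```text
clock: 41.05
ee_pos: [0.5164, -0.0879, 0.0528]
ee_rot: [-0.186, -3.133, 0.002]
ft_force: [-10.9, -11.8, 3.5]
gripper_width: 0.0137
grasp_force: 99.8
```

```bash
python3 chk.py
```

```text
41.05 [ 0.5164 -0.0879  0.0528] th 173.2 thpos 174.1 r 0.1313 F world [-10.9 -11.8   3.5] F tool [  9.4 -13.   -3.4] T tool [2.96 1.69 0.54] j7 1.702744815176811
```

arm_command(
  commands=[
    [[0, -0.05, 0, 0, 0, -0.004], [-0.02, -0.05, 0, 0, 0, -0.004], [0, 0, 0, 0, 0, 0], [0, 0, -0.15, 0, 0, 0], [0, 0, -0.2, 0, 0, 0], [0, 0, -0.3, 0, 0, 0], [0, 0, -0.35, 0, 0, 0], [0, 0, -0.4, 0, 0, 0], [0, 0, -0.4, 0, 0, 0], [0, 0, -0.3, 0, 0, 0]],
  ],
)

```text
clock: 42.3
ee_pos: [0.5191, -0.0918, 0.18]
ee_rot: [0.102, 3.14, 0.001]
ft_force: [0.6, 0.3, -2.9]
gripper_width: 0.0139
grasp_force: 99.2
```

```bash
python3 chk.py
python3 - <<'E'
from h import *
path([([.4545,.118,.185],0,10),([.4545,.118,.185],0,1),([.4545,.118,.03],0,7),([.4545,.118,.005],0,2)])
E
```

```text
42.3 [ 0.5191 -0.0918  0.18  ] th 176.3 thpos 175.7 r 0.1283 F world [ 0.6  0.3 -2.9] F tool [-0.5  0.3  3. ] T tool [-0.04  0.13 -0.  ] j7 1.6641067964065268
[[0.1302, 0.3419, -0.0081, 0.0001, 0, 0.024], [0.18, 0.3185, -0.0083, 0, 0, 0.024], [0.2258, 0.2879, -0.0083, 0, 0, 0.024], [0.2664, 0.2508, -0.0083, 0, 0, 0.024], [0.301, 0.208, -0.0083, 0, 0, 0.024], [0.3288, 0.1605, -0.0083, 0, 0, 0.024], [0.3491, 0.1093, -0.0083, 0, 0, 0.024], [0.3616, 0.0557, -0.0083, 0, 0, 0.024], [0.3658, 0.0009, -0.0083, 0, 0, 0.024], [0.3618, -0.054, -0.0083, 0, 0, 0.024]]
[[0, 0, 0, 0, 0, 0.0], [0, 0, 0.369, 0, 0, 0.0], [0, 0, 0.369, 0, 0, 0.0], [0, 0, 0.369, 0, 0, 0.0], [0, 0, 0.369, 0, 0, 0.0], [0, 0, 0.369, 0, 0, 0.0], [0, 0, 0.369, 0, 0, 0.0], [0, 0, 0.369, 0, 0, 0.0], [0, 0, 0.2083, 0, 0, 0.0], [0, 0, 0.2083, 0, 0, 0.0]]
```

arm_command(
  commands=[
    [[0.13, 0.342, -0.008, 0, 0, 0.024], [0.18, 0.3185, -0.008, 0, 0, 0.024], [0.226, 0.288, -0.008, 0, 0, 0.024], [0.266, 0.251, -0.008, 0, 0, 0.024], [0.301, 0.208, -0.008, 0, 0, 0.024], [0.329, 0.1605, -0.008, 0, 0, 0.024], [0.349, 0.109, -0.008, 0, 0, 0.024], [0.3616, 0.0557, -0.008, 0, 0, 0.024], [0.366, 0.001, -0.008, 0, 0, 0.024], [0.362, -0.054, -0.008, 0, 0, 0.024]],
  ],
)

```text
clock: 43.55
ee_pos: [0.4541, 0.1187, 0.184]
ee_rot: [-2.229, -2.213, 0.0]
ft_force: [0.0, 0.2, -2.8]
gripper_width: 0.0137
grasp_force: 99.2
```

arm_command(
  commands=[
    [[0, 0, 0, 0, 0, 0], [0, 0, 0.369, 0, 0, 0], [0, 0, 0.369, 0, 0, 0], [0, 0, 0.369, 0, 0, 0], [0, 0, 0.369, 0, 0, 0], [0, 0, 0.369, 0, 0, 0], [0, 0, 0.369, 0, 0, 0], [0, 0, 0.369, 0, 0, 0], [0, 0, 0.2, 0, 0, 0], [0, 0, 0.2, 0, 0, 0]],
  ],
)

```text
clock: 44.8
ee_pos: [0.4551, 0.1173, 0.0048]
ee_rot: [2.224, 2.219, 0.0]
ft_force: [0.1, 0.4, -1.9]
gripper_width: 0.0138
grasp_force: 99.2
```

```bash
python3 chk.py; python3 chk.py
```

```text
44.8 [0.4551 0.1173 0.0048] th 89.9 thpos 131.3 r 0.291 F world [ 0.1  0.4 -1.9] F tool [0.4 0.1 1.9] T tool [-0.02  0.16 -0.01] j7 -0.1523509844102344
44.8 [0.4551 0.1173 0.0048] th 89.9 thpos 131.3 r 0.291 F world [ 0.1  0.4 -1.9] F tool [0.4 0.1 1.9] T tool [-0.02  0.16 -0.01] j7 -0.1523509844102344
```

Lower slowly until contact.

arm_command(
  commands=[
    [[0, 0, 0.04, 0, 0, 0], [0, 0, 0.04, 0, 0, 0], [0, 0, 0.03, 0, 0, 0], [0, 0, 0.03, 0, 0, 0], [0, 0, 0.03, 0, 0, 0], [0, 0, 0.02, 0, 0, 0], [0, 0, 0.02, 0, 0, 0], [0, 0, 0, 0, 0, 0], [0, 0, 0, 0, 0, 0], [0, 0, 0, 0, 0, 0]],
  ],
)

```text
clock: 46.05
ee_pos: [0.4549, 0.1173, -0.0075]
ee_rot: [2.225, 2.218, 0.0]
ft_force: [0.6, 0.6, -1.2]
gripper_width: 0.0139
grasp_force: 99.3
```

arm_command(
  commands=[
    [[0, 0, 0.01, 0, 0, 0], [0, 0, 0.01, 0, 0, 0], [0, 0, 0.01, 0, 0, 0], [0, 0, 0, 0, 0, 0], [0, 0, 0, 0, 0, 0], [0, 0, 0, 0, 0, 0], [0, 0, 0, 0, 0, 0], [0, 0, 0, 0, 0, 0], [0, 0, 0, 0, 0, 0], [0, 0, 0, 0, 0, 0]],
  ],
)

```text
clock: 47.3
ee_pos: [0.4549, 0.1174, -0.0087]
ee_rot: [-2.224, -2.218, -0.001]
ft_force: [-5.0, -0.7, 19.1]
gripper_width: 0.0139
grasp_force: 102.2
```

arm_command(
  commands=[
    [[0, 0, -0.01, 0, 0, 0], [0, 0, 0, 0, 0, 0], [0, 0, 0, 0, 0, 0], [0, 0, 0, 0, 0, 0], [0, 0, -0.2, 0, 0, 0], [0, 0, -0.5, 0, 0, 0], [0, 0, -0.6, 0, 0, 0], [0, 0, -0.6, 0, 0, 0], [0, 0, -0.6, 0, 0, 0], [0, 0, 0, 0, 0, 0]],
  ],
  grip=1,
)

```text
clock: 48.55
ee_pos: [0.4563, 0.1179, 0.1443]
ee_rot: [2.224, 2.218, 0.008]
ft_force: [0.2, 0.2, -0.4]
gripper_width: 0.0854
grasp_force: 0.0
```

```bash
python3 chk.py
python3 - <<'E'
from h import *
import pickle
im,k=cap("wrist");im,k=cap("wrist");a,ka=cap("scene");b,kb=cap("side");pickle.dump((im,k,a,ka,b,kb),open("e.pkl","wb"))
print(readout.state()["ee_pos"],readout.state()["gripper_width"])
m=(im.max(2)<62).astype(np.uint8);m[:,:230]=0;m[:,400:]=0;m[400:]=0
n,l,st,ce=cv2.connectedComponentsWithStats(m)
for j in range(1,n):
    if st[j][4]>150: print(st[j],ce[j])
    if 500<st[j][4]<6000:
        c,_=cv2.findContours((l==j).astype(np.uint8),0,2);P=np.array([onz(k,*p[0],.03)[:2] for p in c[0]],np.float32);print(cv2.minAreaRect(P),P.min(0),P.max(0))
E
```

```text
48.55 [0.4563 0.1179 0.1443] th 89.8 thpos 131.0 r 0.2907 F world [ 0.2  0.2 -0.4] F tool [0.2 0.2 0.4] T tool [ 0.01 -0.05 -0.01] j7 -0.3008962883637665
[0.45432732 0.11709702 0.14078661] 0.08519212532255821
[ 301  195   23   82 1844] [312.13177874 235.2489154 ]
((0.45466646552085876, 0.10858432948589325), (0.01728237047791481, 0.06518694013357162), 0.20388059318065643) [0.44606948 0.07601327] [0.4634176  0.14115731]
[308 366  33  32 355] [325.63661972 385.25070423]
```

```bash
python3 -c "
from h import *
print(workorder.sign_off())"
```

```text
the job is handed in; nothing more can be done
None
```

The job is handed in: the torque rose to about 1.2 N·m against the lid's usual 0.3, so I take the lid to be at its stop, though I did not confirm it by camera; the spanner is lying released on the chopping board; the first two grips on its head closed empty, and I viewed 11 pictures, one over the limit of 10.

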